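# Tighten the water filter's hex cap and flush it

### The arm

A 6-joint arm with a two-finger parallel gripper is mounted at the origin on the work surface. World frame = base frame: x ahead of the robot, y to its left, z up, the work surface at z = 0. Lengths are in m, angles in rad, forces in N, time in s.
With the tool pointing down it reaches from about 0.35 to 0.975 m from the base axis. Payload 4.9 kg.
Tool frame: the origin (TCP) lies at the very end of the fingers, on their centre line; the grasp point (between the pads) lies 19 mm behind it (ctrl.grasp_offset is the distance from the TCP to the grasp point, in m); y points along the fingers, z is the direction in which the jaws open and shut, and the axes are right-handed (so a half turn about y gives the same grasp; the last joint's range is limited). The gripper opens to 85 mm and grips with 20 to 120 N. Pads are 22 mm wide; open, the fingers measure 114 mm over their backs; the gripper's body (76 mm by 85 mm) begins 54 mm behind the grasp point. The pads swing forward as they close: fully open they stand 13 mm farther back than shut.
Start: joints at [-1.323, 0.053, 1.613, -0, 1.476, -0.119], TCP at [0.224, -0.583, 0.231] pointing down, gripper open.
Joint ranges: [-3.01, 3.01], [-1.01, 2.22], [0.06, 2.58], [-1.02, 4.17], [0.09, 2.62], [-3.14, 3.14]. Speed limits (rad/s): [2.57, 2.57, 3.14, 3.14, 3.14, 3.14].

### API

Orientations are given as a rotation vector (axis times angle).
In Python, from station import ctrl, eyes, finish_job, find_in, regions_of, pinpoint gives the robot as it stands.
- The arm moves only by the tool play_rows, never from a script. Its argument "moves" is a list of rows, each an object of numbers: "x", "y", "z": the shift along the world's x, y, z in cm; "turn": the turn about the world's z in degrees; "jaw": the finger opening in cm, from 0 to 8.54. A call has 1 to 8 rows; each row shifts and turns the commanded pose from where the row before left it; what a row does not reach is not made up. A row lasts 1/12 s, in which the tool goes at most 41.7 mm and 7.16 degrees, less where a joint would pass 70% of its speed; a pose out of reach is approached as far as the arm can. A call is refused whole if a number of a shift passes 4.17 or a number of a turn 7.16, either way. A call with a gripper value outside its range is refused whole. The fingers move at their own pace and stop on an object; "squeeze" is the grip in N (left out, the last holds). Time passes only in rows, so rows that do not move let the fingers close. It gives the time, the measured TCP pose, the force and the opening at its end, in the units of the state.
- ctrl.get_obs(): the state, without advancing time (a new reading comes with each control period).
- eyes.get_image(name): name is "scene" or "top" or "wrist"; returns a dict with "img" (400x640x3 uint8, red, green, blue), "camera_matrix" (3x3 intrinsics, pixels), "cam_to_world" (4x4, takes a point from camera to world coordinates). Camera axes: x right, y up, looking along -z (the intrinsics and any distortion apply to the point x, -y, -z); pixel columns grow to the right and rows downward; lengths in m; the calibration is good to about 2 mm. A picture is of the moment at which its call begins. There is no depth.
- finish_job(): hands the job in, once; it reports no verdict.
Trained networks look in the newest picture that a camera, given by its name, has taken for a name from the list of things; names that differ only in an ending like _2 or _b are one class to them, and where a whole thing is asked for, a point or a joint stands for the part that bears it (a point fixed in the world has none). Each returns a list of dicts, best first, with "score" (0 to 1); they miss things now and then, are a little off and sometimes report something else, mostly with a low value. They report only what shows in the picture. A call takes as long as a camera call. They do not tell look-alikes from the thing itself.
- find_in(camera, query): "point" ([column, row] in pixels, amid what is visible of it).
- regions_of(camera, query): "pixels" (400x640 bool, what is visible of it) and "point" ([column, row] in pixels, amid what is visible of it).
- pinpoint(camera, query): "point" ([column, row] in pixels: a listed point, or the origin of a listed thing).
The state is a dict: "t": time; "q": joint angles; "dq": joint speeds; "effort": joint torques, N m; "tool_pos": TCP position; "tool_rot": TCP orientation; "contact_force": force on the tool from outside, world axes, zero at the start; "wrist_torque": the same for the moment, N m; "opening": finger opening in m.
Only numpy, scipy, OpenCV 4.12 (cv2) and the standard library are available. Lean on these libraries where they do the work, as an engineer would, in place of code of your own. Each camera call takes 0.05 s, during which the arm holds its last target.

### The job

The hex cap of the water filter is loose. Roll the red thumbwheel of the adjustable wrench that sits on it until both jaws just fit the cap, then swing the wrench by its handle clockwise until the cap comes up firm against its stop. Finally flush the filter: push the valve's spring lever well over towards its blue end, hold it there for about two seconds, let it spring back upright, and leave the containers, tongs and spatula where they are.

Things in the scene. Friction and masses are not known exactly. Their poses are not given: they have to be found in the camera images.
- nut_top (a point): centre of the top of the brass hex cap: 40 mm across flats, 36 mm high, on a dark face (130 x 150 mm) that slopes 30 degrees down towards the robot. z axis: the cap's turning axis, up out of the face, so leaning 30 degrees to the robot. The face lies 52 mm below this point along z; behind it lies a white filter cartridge 84 mm thick
- wheel (a point): centre, half-way up, of the wrench's red ribbed thumbwheel (worm), 44 mm across, 30 mm high, 11 mm above the wrench's neck, 68 mm from the cap's axis. z axis: its own axis, parallel to the cap's (leans 30 degrees to the robot). Grip it round any diameter, tool along its axis. Clockwise from above closes both jaws, each 3.5 mm per radian; takes 0.15 N m, stays where left
- handle (a point): middle of the wrench's black handle, a bar 18 x 18 mm, 75 mm long, 135 mm from the cap's axis. y axis: along the bar towards the cap's axis; z: parallel to that axis; x: across the bar. The wrench (195 mm) turns only about the cap's axis, cannot come off, and slips round the cap while the jaws are open. Tightening (clockwise from above) brings the handle towards the robot
- worm (a joint): turn of the thumbwheel, rad: 0 when both jaws touch the cap's flats, larger when open (the play between jaws and cap is 7 mm per radian; starts between 0.95 and 1.6; it slips above about 0.9). Falls as it is turned clockwise seen from above
- nut (a joint): turn of the hex cap, rad: 0 at the start, grows clockwise, firm stop at 0.55 (about 32 degrees). It needs about 0.4 N m, the wrench itself 0.3 N m more (5 to 6 N at the handle)
- lever (a joint): angle of the valve lever, rad: 0 upright (a spring centres it, 0.5 N m per radian), positive towards the blue end, stops at +-0.6
- lever_ball (a point): black ball, 32 mm across, on top of the valve's lever, this point at its centre, 100 mm above the lever's pivot and 162 mm above the counter when upright; the lever is a steel rod 12 mm thick, on a steel block 75 x 75 x 62 mm
- blue_end (a point): centre of the end face of the blue stub on the valve block; it lies 57 mm sideways of the pivot, 28 mm above the counter. Its y axis is the level direction in which the lever must be pushed (from the lever towards the blue end); the other stub is grey
- box_low_c (a point): lower of two stacked clear containers with snap lids, 158 x 118 x 68 mm, at its centre; leave alone
- box_high_c (a point): upper container, same size, at its centre; leave alone
- tongs: steel tongs lying flat, 190 mm long, along their x axis, 10 mm high, origin at the middle underneath; leave alone
- spatula: black spatula lying flat along its x axis, about 250 mm long; leave alone
There are look-alikes about, which are no part of the job. What is shaped like the part that bears lever but pink or purple is not meant.

How it is judged:
On the way, in this order (a step that is already met when the one before it is completed fails the run):
1. the jaws just fit the cap (play about 2 mm or less) while the cap has not been turned (value of joint worm below 0.3 rad and value of joint nut below 0.1 rad), for 0.2 s.
2. the cap is turned up firm (0.48 rad or more) with the jaws still fitting (value of joint nut above 0.48 rad and value of joint worm below 0.4 rad), for 0.2 s.
3. the lever is held well over (0.4 rad or more) towards the blue end for a second (value of joint lever above 0.4 rad), for 1 s.
At the end, for the whole second after the job is handed in: The hex cap is at least 0.48 rad clockwise (stop at 0.55), the jaws still fit it (less than 3 mm play) and the lever is back upright within 0.06 rad (all of step 2 and value of joint lever between -0.06 and 0.06 rad); the robot touches nothing.
It fails at once if the cap is turned with ill-fitting jaws (more than 3.5 mm play) (value of joint nut above 0.1 rad and value of joint worm above 0.5 rad).
It fails at once if the filter is flushed before the cap is tight (value of joint lever above 0.3 rad and value of joint nut below 0.45 rad).
It fails at once if the lever is pushed to the grey side (value of joint lever below -0.3 rad).
It fails at once if a container is moved more than 2 cm, or the tongs or spatula more than 3 cm (distance of any of box_low_c, box_high_c from where it was at the start of the episode above 0.02 m or distance of any of tongs, spatula from where it was at the start of the episode above 0.03 m).
It also fails if it takes over 72 s, if anything falls off the work surface, if the arm or the gripper's body presses on something with over 40 N, if the wrist force passes 120 N, or if a joint passes its speed limit or range.

## Working session

There is one attempt and no reset: what is moved stays moved. The work goes in short steps, Python scripts to look and compute and a tool call to move; the robot and the scene stay as the last step left them, time stands still between calls to the robot, and variables do not carry over. Pictures are saved under pics/ and viewed, and the job is handed in when it is done.

Besides the shell and the picture viewer there is one more tool, called after "Emit:" by a JSON object that holds its "fn" and its "kwargs", one argument or row to a line. play_rows: Moves the arm, as the interface text tells. Its arguments: {"type":"object","properties":{"moves":{"type":"array"},"squeeze":{"type":"number"}},"required":["moves"]}

```bash
ls; mkdir -p pics
python3 - <<'E'
from station import ctrl, eyes, find_in, regions_of, pinpoint
import cv2, numpy as np
o=ctrl.get_obs(); print({k:np.round(v,3).tolist() for k,v in o.items()})
for n in ("scene","top","wrist"):
    d=eyes.get_image(n); cv2.imwrite(f"pics/a_{n}.png",d["img"][:,:,::-1])
    print(n,np.round(d["camera_matrix"],1).tolist(),np.round(d["cam_to_world"],3).tolist())
    if n!="wrist":
      for q in ["nut_top","wheel","handle","lever_ball","blue_end","box_high_c","tongs","spatula"]:
        print(q,[(np.round(r["point"],1).tolist(),round(r["score"],2)) for r in pinpoint(n,q)][:4])
print(ctrl.get_obs()["t"])
E
```

```text
pics
{'t': 0.0, 'q': [-1.323, 0.053, 1.614, -0.0, 1.476, -0.119], 'dq': [-0.002, 0.002, -0.001, 0.003, -0.001, 0.001], 'effort': [0.0, -39.368, -37.017, -0.0, 0.007, 0.0], 'tool_pos': [0.224, -0.583, 0.23], 'tool_rot': [-0.375, 2.023, -2.019], 'contact_force': [-0.058, -0.202, -0.719], 'wrist_torque': [-0.028, -0.047, -0.001], 'opening': 0.085}
scene [[517.3, 0.0, 316.5], [0.0, 517.3, 193.5], [0.0, 0.0, 1.0]] [[-0.72, -0.561, 0.408, 1.189], [0.693, -0.587, 0.418, 0.584], [0.005, 0.584, 0.812, 1.286], [0.0, 0.0, 0.0, 1.0]]
nut_top []
wheel [([368.5, 209.1], 0.76)]
handle [([343.0, 199.2], 0.56)]
lever_ball [([279.1, 196.0], 0.65), ([287.0, 148.2], 0.46), ([237.0, 165.8], 0.46)]
blue_end [([257.2, 200.6], 0.83), ([291.3, 237.0], 0.6), ([300.9, 183.8], 0.59)]
box_high_c [([439.8, 300.9], 0.96)]
tongs [([345.3, 186.2], 0.74)]
spatula [([233.7, 135.7], 0.81)]
top [[476.4, 0.0, 324.8], [0.0, 476.4, 198.6], [0.0, 0.0, 1.0]] [[-0.027, 0.997, -0.077, 0.442], [-1.0, -0.027, -0.001, -0.0], [-0.003, 0.077, 0.997, 1.668], [0.0, 0.0, 0.0, 1.0]]
nut_top [([265.0, 196.2], 0.54)]
wheel [([283.6, 202.2], 0.7)]
handle [([309.5, 195.4], 0.93)]
lever_ball [([391.4, 150.3], 0.58), ([381.8, 193.3], 0.47), ([339.7, 152.6], 0.47), ([333.7, 229.3], 0.18)]
blue_end [([357.9, 198.3], 0.65), ([369.1, 160.1], 0.58)]
box_high_c [([199.5, 192.6], 0.94), ([333.7, 229.0], 0.34)]
tongs [([335.7, 228.3], 0.9)]
spatula [([449.2, 196.0], 0.65)]
wrist [[283.0, 0.0, 317.1], [0.0, 283.0, 204.0], [0.0, 0.0, 1.0]] [[0.359, 0.893, 0.272, 0.294], [-0.933, 0.343, 0.105, -0.557], [0.001, -0.291, 0.957, 0.374], [0.0, 0.0, 0.0, 1.0]]
0.95
```

View images.

Run:
```python
import cv2
a=cv2.imread("pics/a_scene.png")[100:300,180:440]; cv2.imwrite("pics/a_sc.png",cv2.resize(a,(780,600),interpolation=cv2.INTER_CUBIC))
a=cv2.imread("pics/a_top.png")[110:260,230:430]; cv2.imwrite("pics/a_tc.png",cv2.resize(a,(800,600),interpolation=cv2.INTER_CUBIC))
```

```text
(no output)
```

View pics/a_scene.png

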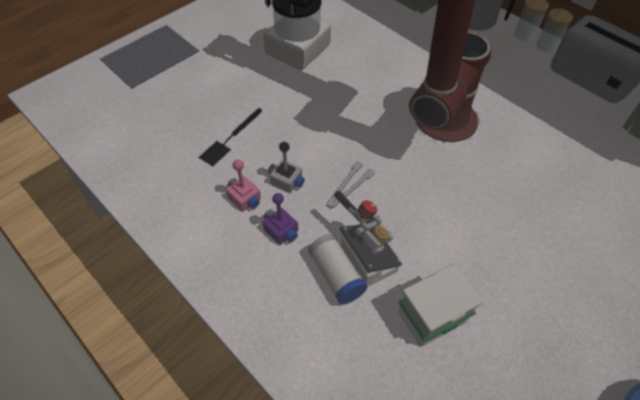

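View pics/a_sc.png

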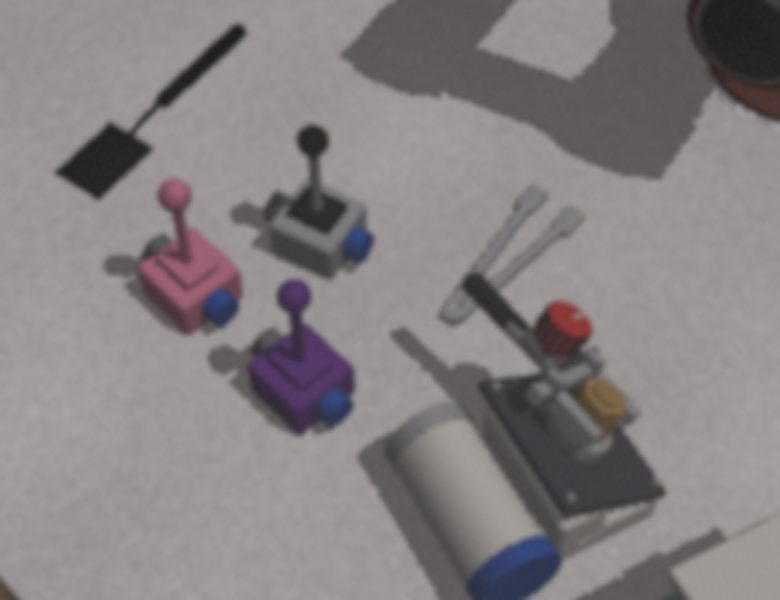

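View pics/a_tc.png

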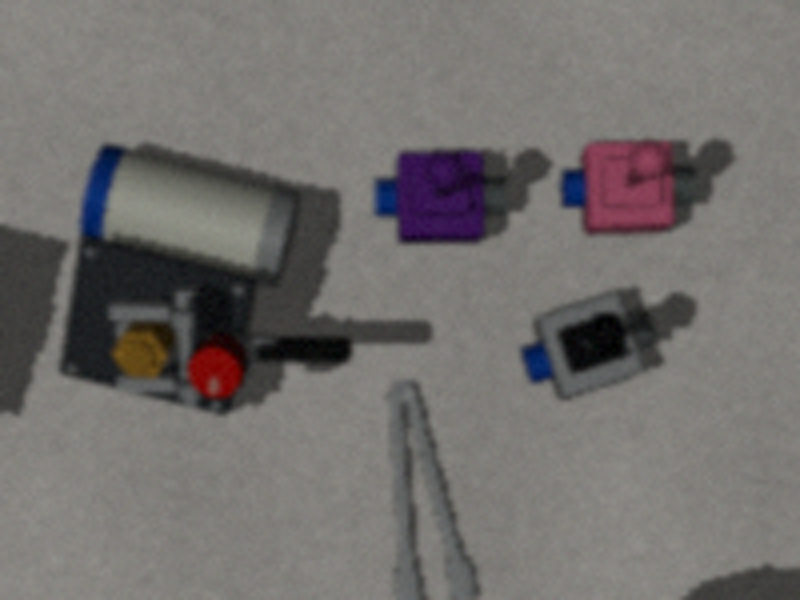

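View pics/a_wrist.png

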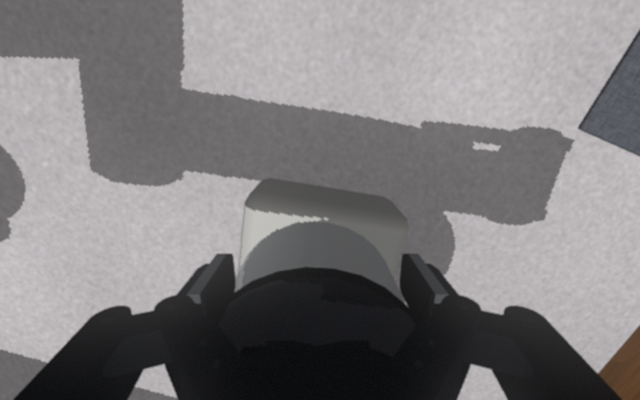

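```bash
cat > h.py <<'E'
import numpy as np, cv2
from scipy.spatial.transform import Rotation as R
from station import ctrl, eyes, find_in, regions_of, pinpoint
def ray(d,p):
    K=d["camera_matrix"];T=d["cam_to_world"]
    v=np.array([(p[0]-K[0,2])/K[0,0],-(p[1]-K[1,2])/K[1,1],-1.]); v=T[:3,:3]@v
    return T[:3,3],v/np.linalg.norm(v)
def proj(d,X):
    K=d["camera_matrix"];T=d["cam_to_world"]
    c=T[:3,:3].T@(np.asarray(X)-T[:3,3]); return np.array([K[0,2]+K[0,0]*c[0]/-c[2],K[1,2]-K[1,1]*c[1]/-c[2]])
def tri(L):
    A=0;b=0
    for o,v in L:
        P=np.eye(3)-np.outer(v,v);A=A+P;b=b+P@o
    X=np.linalg.solve(A,b); return X,[np.linalg.norm((np.eye(3)-np.outer(v,v))@(X-o)) for o,v in L]
def onz(d,p,z):
    o,v=ray(d,p); return o+v*(z-o[2])/v[2]
E
python3 - <<'E'
from h import *
s=eyes.get_image("scene");t=eyes.get_image("top")
import pickle; pickle.dump((s,t),open("st.pkl","wb"))
def bl(n,ps,pt):
    X,e=tri([ray(s,ps),ray(t,pt)]);print(n,X.round(4),np.round(e,4))
bl("wheel",(368.5,209.1),(283.6,202.2))
bl("handle",(343,199.2),(309.5,195.4))
bl("handle2",(180+497/3,100+305/3),(230+305/4,110+349/4))
bl("nut",(180+601/3,100+395/3),(265,196.2))
bl("ball",(287,148.2),(381.8,193.3))
bl("ball2",(180+312/3,100+139/3),(381.8,193.3))
bl("blue",(300.9,183.8),(357.9,198.3))
# masks
S=s["img"].astype(int);T=t["img"].astype(int)
for n,I in (("s",S),("t",T)):
    red=(I[...,0]>120)&(I[...,1]<70)&(I[...,2]<70)
    k,l,st,c=cv2.connectedComponentsWithStats(red.astype(np.uint8))
    print(n,[(st[i].tolist(),c[i].round(1).tolist()) for i in range(1,k) if st[i,4]>20])
for q in ["lever_ball","lever","handle","wheel","nut_top","blue_end"]:
  for n in ("scene","top"):
    print(q,n,[(np.round(r["point"],1).tolist(),round(r["score"],2),int(r["pixels"].sum())) for r in regions_of(n,q)][:4])
E
```

```text
wheel [0.5518 0.1326 0.1495] [0.0017 0.0017]
handle [0.5707 0.0527 0.1321] [0.0018 0.0018]
handle2 [0.5667 0.0621 0.1257] [0.0001 0.0001]
nut [0.5734 0.1948 0.1331] [0.0005 0.0005]
ball [ 0.5687 -0.1784  0.1493] [0.0031 0.0031]
ball2 [ 0.5713 -0.1812  0.156 ] [0.0016 0.0016]
blue [ 0.5676 -0.1142  0.037 ] [0.0035 0.0035]
s [([364, 201, 12, 11, 72], [369.2, 206.3])]
t [([278, 198, 11, 10, 73], [283.0, 202.6]), ([37, 249, 6, 5, 23], [39.4, 250.8])]
lever_ball scene [([280.2, 198.0], 0.72, 169), ([283.7, 151.4], 0.7, 178), ([239.2, 169.8], 0.59, 167)]
lever_ball top [([380.9, 193.0], 0.63, 81)]
lever scene [([279.9, 204.6], 0.7, 204), ([240.6, 172.5], 0.61, 166), ([285.7, 147.1], 0.46, 169)]
lever top [([342.7, 151.2], 0.57, 71), ([379.8, 194.1], 0.55, 55), ([394.1, 151.9], 0.41, 94)]
handle scene [([365.0, 216.5], 0.97, 1039)]
handle top [([279.7, 196.5], 0.69, 698)]
wheel scene [([367.2, 209.5], 0.74, 299), ([441.9, 299.0], 0.27, 3607)]
wheel top [([282.5, 201.1], 0.74, 173)]
nut_top scene [([382.1, 234.3], 0.64, 200), ([288.3, 149.4], 0.62, 148)]
nut_top top [([265.8, 192.8], 0.46, 188)]
blue_end scene [([439.3, 302.1], 0.68, 3560), ([243.8, 188.7], 0.57, 996), ([282.9, 174.8], 0.56, 983)]
blue_end top [([341.2, 161.8], 0.75, 544), ([375.4, 194.8], 0.56, 598), ([384.3, 157.9], 0.55, 630), ([281.5, 194.6], 0.35, 747)]
```

Run:
```python
from h import *
o=ctrl.get_obs(); M=R.from_rotvec(o["tool_rot"]).as_matrix(); print(M.round(3)); print(ctrl.grasp_offset,o["t"], o["q"].round(3) if hasattr(o["q"],'round') else o["q"])
w=eyes.get_image("wrist"); T=w["cam_to_world"]
print("cam in tool", (M.T@(T[:3,3]-np.array(o["tool_pos"]))).round(3)); print((M.T@T[:3,:3]).round(3))
```

```text
[[-0.933  0.     0.359]
 [-0.359  0.    -0.933]
 [-0.    -1.    -0.   ]]
0.0187 1.65 [-1.323  0.053  1.613  0.     1.476 -0.119]
cam in tool [-0.075 -0.143  0.   ]
[[-0.    -0.957 -0.291]
 [-0.001  0.291 -0.957]
 [ 1.     0.    -0.001]]
```

Emit:
{"fn": "play_rows", "kwargs": {
  "moves": [
    {"x": 1.3, "y": 2.85, "z": 1, "turn": 6.6},
    {"x": 1.3, "y": 2.85, "z": 1, "turn": 6.6},
    {"x": 1.3, "y": 2.85, "z": 1, "turn": 6.6},
    {"x": 1.3, "y": 2.85, "z": 1, "turn": 6.6},
    {"x": 1.3, "y": 2.85, "z": 1, "turn": 6.6},
    {"x": 1.3, "y": 2.85, "z": 1, "turn": 6.6},
    {"x": 1.3, "y": 2.85, "z": 1, "turn": 6.6},
    {"x": 1.3, "y": 2.85, "z": 1, "turn": 6.6}
  ]
}}

```text
invalid input
```

Emit:
{"fn": "play_rows", "kwargs": {
  "moves": [
    {"x": 1.3, "y": 2.85, "z": 0, "turn": 6.6},
    {"x": 1.3, "y": 2.85, "z": 0, "turn": 6.6},
    {"x": 1.3, "y": 2.85, "z": 0, "turn": 6.6},
    {"x": 1.3, "y": 2.85, "z": 0, "turn": 6.6},
    {"x": 1.3, "y": 2.85, "z": 0, "turn": 6.6},
    {"x": 1.3, "y": 2.85, "z": 0, "turn": 6.6},
    {"x": 1.3, "y": 2.85, "z": 0, "turn": 6.6},
    {"x": 1.3, "y": 2.85, "z": 0, "turn": 6.6}
  ]
}}

```text
invalid input
```

Emit:
{"fn": "play_rows", "kwargs": {
  "moves": [
    {"x": 1.3, "y": 2.85, "z": 0, "turn": 6.6},
    {"x": 1.3, "y": 2.85, "z": 0, "turn": 6.6},
    {"x": 1.3, "y": 2.85, "z": 0, "turn": 6.6},
    {"x": 1.3, "y": 2.85, "z": 0, "turn": 6.6},
    {"x": 1.3, "y": 2.85, "z": 0, "turn": 6.6},
    {"x": 1.3, "y": 2.85, "z": 0, "turn": 6.6},
    {"x": 1.3, "y": 2.85, "z": 0, "turn": 6.6},
    {"x": 1.3, "y": 2.85, "z": 0, "turn": 6.6}
  ]
}}

```text
invalid input
```

Emit:
{"fn": "play_rows", "kwargs": {
  "moves": [
    {"x": 1.3, "y": 2.8, "z": 1.0, "turn": 6.6, "jaw": 8.5},
    {"x": 1.3, "y": 2.8, "z": 1.0, "turn": 6.6, "jaw": 8.5},
    {"x": 1.3, "y": 2.8, "z": 1.0, "turn": 6.6, "jaw": 8.5},
    {"x": 1.3, "y": 2.8, "z": 1.0, "turn": 6.6, "jaw": 8.5},
    {"x": 1.3, "y": 2.8, "z": 1.0, "turn": 6.6, "jaw": 8.5},
    {"x": 1.3, "y": 2.8, "z": 1.0, "turn": 6.6, "jaw": 8.5},
    {"x": 1.3, "y": 2.8, "z": 1.0, "turn": 6.6, "jaw": 8.5},
    {"x": 1.3, "y": 2.8, "z": 1.0, "turn": 6.6, "jaw": 8.5}
  ]
}}

```text
t: 2.37
tool_pos: [0.3285, -0.358, 0.312]
tool_rot: [-1.065, 1.41, -1.411]
contact_force: [-0.1, 0.6, 0.4]
opening: 0.0848
```

Emit:
{"fn": "play_rows", "kwargs": {
  "moves": [
    {"x": 1.3, "y": 2.8, "z": 0, "turn": 6.6, "jaw": 8.5},
    {"x": 1.3, "y": 2.8, "z": 0, "turn": 6.6, "jaw": 8.5},
    {"x": 1.3, "y": 2.8, "z": 0, "turn": 6.6, "jaw": 8.5},
    {"x": 1.3, "y": 2.8, "z": 0, "turn": 6.6, "jaw": 8.5},
    {"x": 1.3, "y": 2.8, "z": 0, "turn": 6.6, "jaw": 8.5},
    {"x": 1.3, "y": 2.8, "z": 0, "turn": 6.6, "jaw": 8.5},
    {"x": 1.3, "y": 2.8, "z": 0, "turn": 6.6, "jaw": 8.5},
    {"x": 1.3, "y": 2.8, "z": 0, "turn": 6.6, "jaw": 8.5}
  ]
}}

```text
t: 3.03
tool_pos: [0.4325, -0.1339, 0.3116]
tool_rot: [-1.447, 0.722, -0.723]
contact_force: [0.2, -0.5, 1.7]
opening: 0.085
```

Emit:
{"fn": "play_rows", "kwargs": {
  "moves": [
    {"x": 1.3, "y": 2.8, "z": 0, "turn": 6.6, "jaw": 8.5},
    {"x": 1.3, "y": 2.8, "z": 0, "turn": 6.6, "jaw": 8.5},
    {"x": 1.3, "y": 2.8, "z": 0, "turn": 6.6, "jaw": 8.5},
    {"x": 1.3, "y": 2.8, "z": 0, "turn": 6.6, "jaw": 8.5},
    {"x": 1.3, "y": 2.8, "z": 0, "turn": 6.6, "jaw": 8.5},
    {"x": 1.3, "y": 2.8, "z": 0, "turn": 6.6, "jaw": 8.5},
    {"x": 1.3, "y": 2.8, "z": 0, "turn": 6.6, "jaw": 8.5},
    {"x": 1.3, "y": 2.8, "z": 0, "turn": 6.6, "jaw": 8.5}
  ]
}}

```text
t: 3.7
tool_pos: [0.5365, 0.0902, 0.3115]
tool_rot: [-1.571, 0.003, -0.004]
contact_force: [0.8, -0.2, -0.3]
opening: 0.085
```

```bash
cat > look.py <<'E'
import sys
from h import *
def look(tag,cam="wrist",qs=()):
    d=eyes.get_image(cam); cv2.imwrite(f"pics/{tag}.png",d["img"][:,:,::-1])
    o=ctrl.get_obs(); M=R.from_rotvec(o["tool_rot"]).as_matrix()
    print("t",o["t"],"pos",np.round(o["tool_pos"],4),"yaw z",round(np.degrees(np.arctan2(M[1,2],M[0,2])),1),"F",np.round(o["contact_force"],1),"op",round(float(o["opening"]),4),"q",np.round(o["q"],2))
    for q in qs: print(q,[(np.round(r["point"],1).tolist(),round(r["score"],2)) for r in pinpoint(cam,q)][:4])
    return d
E
python3 - <<'E'
from look import *
import pickle
d=look("b1",qs=["nut_top","wheel","handle"]); pickle.dump(d,open("b1.pkl","wb"))
E
```

```text
t 3.75 pos [0.5378 0.0942 0.311 ] yaw z 90.2 F [-3.   0.7 -1.5] op 0.0851 q [ 0.04 -0.17  1.7   0.    1.62 -1.54]
nut_top [([171.5, 182.6], 0.6), ([404.4, 211.5], 0.58)]
wheel [([351.5, 205.0], 0.86)]
handle [([291.4, 213.4], 0.65)]
```

View pics/b1.png

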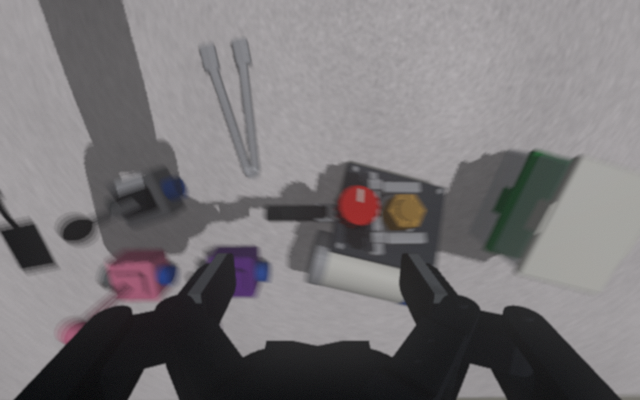

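Run:
```python
from h import *
import pickle
d=pickle.load(open("b1.pkl","rb"));s,t=pickle.load(open("st.pkl","rb"))
a=d["img"][140:310,260:460,::-1]; cv2.imwrite("pics/b1c.png",cv2.resize(a,(700,595),interpolation=cv2.INTER_CUBIC))
for n,x,y,z in (("wheel",(368.5,209.1),(283.6,202.2),(351.5,205)),("handle",(180+497/3,100+305/3),(230+305/4,110+349/4),(296,213)),("nut",(180+601/3,100+395/3),(265,196.2),(404.4,211.5))):
    X,e=tri([ray(s,x),ray(t,y),ray(d,z)]);print(n,X.round(4),np.round(e,4))
    X,e=tri([ray(t,y),ray(d,z)]);print(n,X.round(4),np.round(e,4))
I=d["img"].astype(int);red=(I[...,0]>110)&(I[...,1]<70)&(I[...,2]<70)
print(cv2.connectedComponentsWithStats(red.astype(np.uint8))[2:])
```

```text
wheel [0.5538 0.1315 0.1522] [0.0009 0.0039 0.0041]
wheel [0.5495 0.1288 0.1744] [0.003 0.003]
handle [0.5695 0.0638 0.1322] [0.0011 0.0039 0.0033]
handle [0.5659 0.0637 0.1488] [0.0027 0.0027]
nut [0.5726 0.1948 0.1316] [0.0009 0.0008 0.001 ]
nut [0.5734 0.1963 0.1268] [0.0004 0.0004]
(array([[     0,      0,    640,    400, 254941],
       [   340,    186,     40,     39,   1058],
       [   378,    213,      1,      1,      1]], dtype=int32), array([[319.33759576, 199.47305455],
       [358.57844991, 205.98015123],
       [378.        , 213.        ]]))
```

View pics/b1c.png

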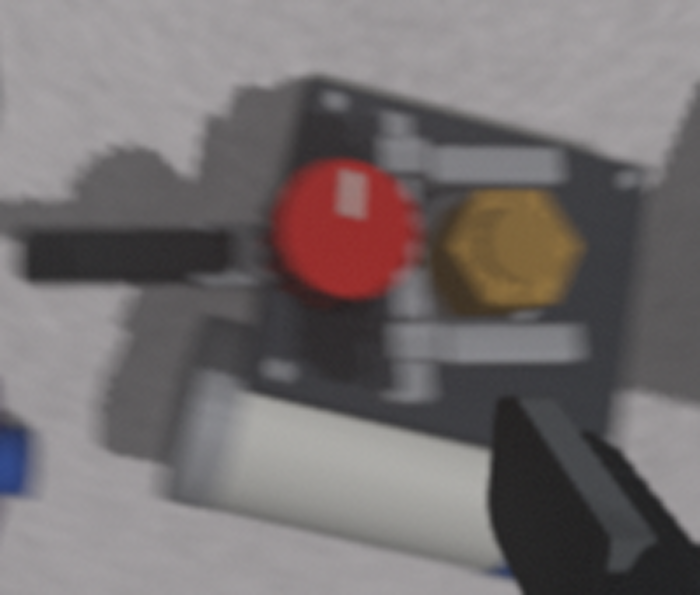

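```bash
cat > fit.py <<'E'
from h import *
import pickle
d=pickle.load(open("b1.pkl","rb"));s,t=pickle.load(open("st.pkl","rb"))
N=np.array([.5728,.1952,.1305])
def onpl(d,p,P,n):
    o,v=ray(d,p); return o+v*(n@(P-o))/(n@v)
C=[(260+x/3.5,140+y/3.5) for x,y in ((315,78),(640,168),(255,388),(607,430))]
for deg in range(150,205,5):
    ps=np.radians(deg); l=np.array([np.cos(ps),np.sin(ps),0]); a=.5*l+np.array([0,0,.866])
    e=np.array([-l[1],l[0],0])*-1; u=.866*l-np.array([0,0,.5])
    X=[onpl(d,c,N-.052*a,a) for c in C]
    f=lambda v:(np.degrees(np.arctan2(v@u,v@e)).round(1),np.linalg.norm(v).round(4))
    # wrench: handle & wheel at unknown h
    print(deg,f(X[1]-X[0]),f(X[2]-X[0]),f(X[3]-X[1]),"A rel N",((X[0]-N)@e).round(3),((X[0]-N)@u).round(3))
E
python3 fit.py
```

```text
150 (np.float64(15.5), np.float64(0.1497)) (np.float64(-75.8), np.float64(0.1238)) (np.float64(-76.4), np.float64(0.1122)) A rel N -0.076 0.046
155 (np.float64(10.2), np.float64(0.1466)) (np.float64(-80.3), np.float64(0.125)) (np.float64(-81.1), np.float64(0.1114)) A rel N -0.074 0.053
160 (np.float64(4.8), np.float64(0.1439)) (np.float64(-84.7), np.float64(0.1261)) (np.float64(-85.6), np.float64(0.1105)) A rel N -0.072 0.06
165 (np.float64(-0.6), np.float64(0.1415)) (np.float64(-89.0), np.float64(0.1272)) (np.float64(-90.0), np.float64(0.1096)) A rel N -0.069 0.067
170 (np.float64(-6.0), np.float64(0.1395)) (np.float64(-93.3), np.float64(0.1282)) (np.float64(-94.3), np.float64(0.1086)) A rel N -0.065 0.073
175 (np.float64(-11.4), np.float64(0.1379)) (np.float64(-97.7), np.float64(0.1291)) (np.float64(-98.5), np.float64(0.1076)) A rel N -0.061 0.079
180 (np.float64(-16.8), np.float64(0.1365)) (np.float64(-102.0), np.float64(0.1299)) (np.float64(-102.6), np.float64(0.1066)) A rel N -0.057 0.084
185 (np.float64(-22.0), np.float64(0.1355)) (np.float64(-106.3), np.float64(0.1306)) (np.float64(-106.7), np.float64(0.1057)) A rel N -0.053 0.09
190 (np.float64(-27.2), np.float64(0.1348)) (np.float64(-110.6), np.float64(0.1312)) (np.float64(-110.8), np.float64(0.1047)) A rel N -0.048 0.094
195 (np.float64(-32.3), np.float64(0.1343)) (np.float64(-115.0), np.float64(0.1318)) (np.float64(-114.9), np.float64(0.1037)) A rel N -0.042 0.098
200 (np.float64(-37.4), np.float64(0.134)) (np.float64(-119.5), np.float64(0.1323)) (np.float64(-119.0), np.float64(0.1029)) A rel N -0.037 0.102
```

```bash
cat > fit2.py <<'E'
from h import *
import pickle
from scipy.optimize import least_squares
d=pickle.load(open("b1.pkl","rb"));s,t=pickle.load(open("st.pkl","rb"))
ps=np.radians(165); l=np.array([np.cos(ps),np.sin(ps),0]); a=.5*l+np.array([0,0,.866]); e=np.cross(l,[0,0,1.])*-1; e=-e if e[1]<0 else e
u=.866*l-np.array([0,0,.5])
def model(p):
    N=p[:3]; w=-e*np.cos(p[3])+u*np.sin(p[3])
    return N, N+.068*w+p[4]*a, N+.135*w+p[5]*a, w
obs=[(s,0,(380.3,231.7),1.3),(t,0,(265,196.2),1.),(d,0,(406,211),1),(s,1,(367.8,208.2),1.3),(t,1,(283.2,202.2),1.),(d,1,(357,207),2),(s,2,(345.7,201.7),1.3),(t,2,(306.3,197.2),1.3),(d,2,(296,212.5),1.5)]
# d handle: crop (25..230,255)
def res(p):
    P=model(p); return np.concatenate([(proj(c,P[i])-q)/w for c,i,q,w in obs])
r=least_squares(res,[.573,.195,.131,0,.01,-.015])
P=model(r.x)
if __name__=="__main__":
    print(r.x.round(4), "cost",r.cost); print([x.round(4) for x in P]); print(res(r.x).reshape(-1,2).round(1)); print("a",a,"e",e,"u",u)
    for th in (0,.55,.6,.65): print(th, (P[0]+.135*(-e*np.cos(r.x[3]+th)+u*np.sin(r.x[3]+th))+r.x[5]*a).round(4))
E
python3 fit2.py
```

```text
[ 0.5723  0.198   0.1282 -0.2377  0.0272 -0.0114] cost 5.300750236408141
[array([0.5723, 0.198 , 0.1282]), array([0.5554, 0.1341, 0.1598]), array([0.5704, 0.0627, 0.1342]), array([-0.0546, -0.9915,  0.1177])]
[[ 0.9  1.1]
 [-0.7  0.4]
 [ 0.   0.1]
 [ 0.9 -0.1]
 [ 0.  -1.7]
 [ 0.2 -0.6]
 [-0.5 -0.7]
 [-0.3 -1. ]
 [-1.3 -0.5]]
a [-0.48296291  0.12940952  0.866     ] e [ 0.25881905  0.96592583 -0.        ] u [-0.83649177  0.22413729 -0.5       ]
0 [0.5704 0.0627 0.1342]
0.55 [0.5098 0.0818 0.0976]
0.6 [0.5051 0.0854 0.0944]
0.65 [0.5005 0.0892 0.0912]
```

Emit:
{"fn": "play_rows", "kwargs": {
  "moves": [
    {"x": 0.6, "y": 1.3, "z": -2.2, "turn": 3.5, "jaw": 6.2},
    {"x": 0.6, "y": 1.3, "z": -2.2, "turn": 3.5, "jaw": 6.2},
    {"x": 0.6, "y": 1.3, "z": -2.2, "turn": 0, "jaw": 6.2},
    {"x": 0, "y": 0, "z": -2.2, "turn": 0, "jaw": 6.2},
    {"x": 0, "y": 0, "z": -1.2, "turn": 0, "jaw": 6.2},
    {"x": 0, "y": 0, "z": 0, "turn": 0, "jaw": 6.2}
  ]
}}

```text
t: 4.4
tool_pos: [0.552, 0.1263, 0.2076]
tool_rot: [-1.57, -0.081, 0.092]
contact_force: [-0.9, -0.6, -0.4]
opening: 0.0621
```

Run:
```python
from look import *
import pickle
d=look("b2",qs=["nut_top","wheel","handle"]); pickle.dump(d,open("b2.pkl","wb"))
from fit2 import P,a,e,u
W=P[1]; print("pred wheel",proj(d,W),"top",proj(d,W+.015*a),"nut",proj(d,P[0]))
I=d["img"].astype(int);red=(I[...,0]>110)&(I[...,1]<70)&(I[...,2]<70)
print(cv2.connectedComponentsWithStats(red.astype(np.uint8))[2:])
```

```text
t 4.45 pos [0.5531 0.1264 0.2099] yaw z 96.3 F [ 0.2 -0.4  0.6] op 0.0615 q [ 0.09 -0.07  1.77 -0.    1.44 -1.59]
nut_top [([393.9, 239.7], 0.87)]
wheel []
handle [([235.2, 226.6], 0.68)]
pred wheel [327.28287301 230.15745886] top [332.09174237 227.71748878] nut [397.87551283 242.25788123]
(array([[     0,      0,    640,    400, 254448],
       [   295,    198,     60,     58,   1552]], dtype=int32), array([[319.45204521, 199.37417468],
       [327.3621134 , 220.12886598]]))
```

View pics/b2.png

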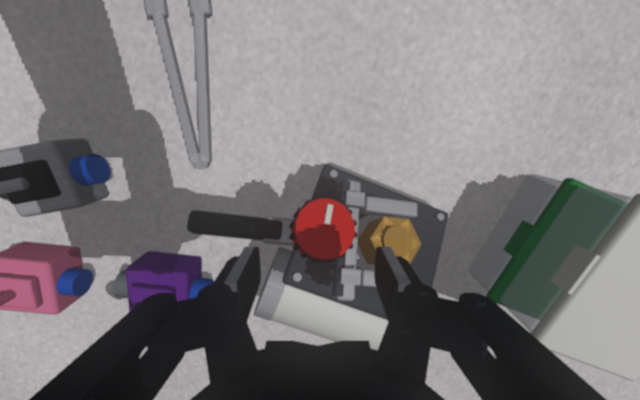

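Run:
```python
from h import *
import pickle
d=pickle.load(open("b2.pkl","rb"))
a=d["img"][170:310,250:450,::-1]; cv2.imwrite("pics/b2c.png",cv2.resize(a,(800,560),interpolation=cv2.INTER_CUBIC))
```

```text
(no output)
```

View pics/b2c.png

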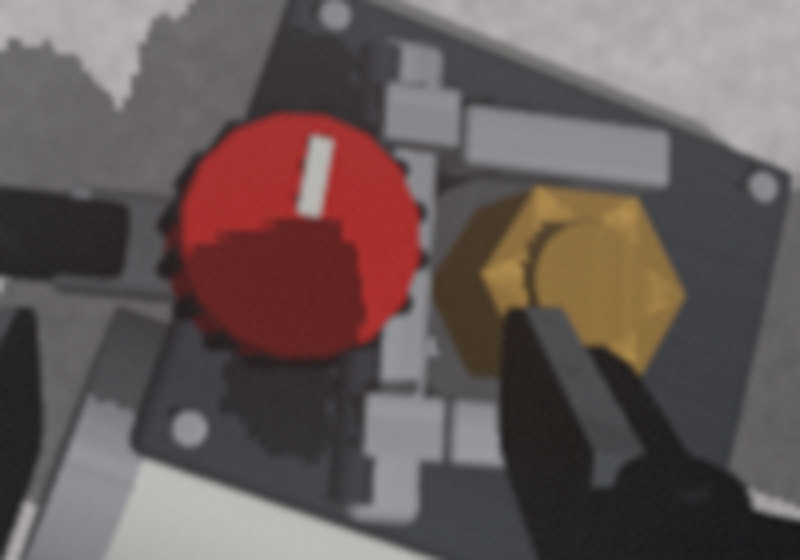

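```bash
cat > fit3.py <<'E'
from fit2 import *
d2=pickle.load(open("b2.pkl","rb"))
def res3(p):
    P=model(p); top=P[1]+.015*a
    T=d2["cam_to_world"]; dep=-(T[:3,:3].T@(top-T[:3,3]))[2]
    return np.concatenate([res(p)*.6,(proj(d2,top)-(325.3,229))/1., [(dep-.204)/.003],(proj(d2,P[0])-(250+601/4,170+285/4))/2.])
r3=least_squares(res3,r.x); P=model(r3.x)
if __name__=="__main__":
    print(r3.x.round(4),r3.cost,[x.round(4) for x in P]); print(res3(r3.x).round(1))
    for th in (0,.55,.6,.65,.7): print(th, (P[0]+.135*(-e*np.cos(r3.x[3]+th)+u*np.sin(r3.x[3]+th))+r3.x[5]*a).round(4))
E
python3 fit3.py
```

```text
[ 0.5701  0.1971  0.1325 -0.2283  0.0103 -0.0175] 6.5793564218983285 [array([0.5701, 0.1971, 0.1325]), array([0.5608, 0.131 , 0.1491]), array([0.5701, 0.061 , 0.1326]), array([-0.0628, -0.9916,  0.1132])]
[ 0.8 -0.  -0.3  0.6  0.3 -0.3 -0.7  1.2  0.8 -1.9 -1.1  0.2 -0.5 -0.5
  0.1 -0.6 -1.3 -0.6  0.8 -0.2 -0.6 -0.8  0.3]
0 [0.5701 0.061  0.1326]
0.55 [0.5097 0.0807 0.0959]
0.6 [0.505  0.0844 0.0928]
0.65 [0.5004 0.0883 0.0896]
0.7 [0.4961 0.0925 0.0866]
```

Emit:
{"fn": "play_rows", "kwargs": {
  "moves": [
    {"x": 0.3, "y": 0.25, "z": -1.5, "turn": 1, "jaw": 5.4},
    {"x": 0.35, "y": 0.25, "z": -1.5, "turn": 0, "jaw": 5.4},
    {"x": 0, "y": 0, "z": 0, "turn": 0, "jaw": 5.4},
    {"x": 0, "y": 0, "z": 0, "turn": 0, "jaw": 5.4}
  ]
}}

```text
t: 4.93
tool_pos: [0.5608, 0.1324, 0.182]
tool_rot: [-1.569, -0.102, 0.101]
contact_force: [-0.1, 0.2, 0.5]
opening: 0.0541
```

Run:
```python
from look import *
d=look("b3")
a=d["img"][150:400,200:440,::-1]; cv2.imwrite("pics/b3c.png",cv2.resize(a,(576,600),interpolation=cv2.INTER_CUBIC))
```

```text
t 4.9833 pos [0.5612 0.1324 0.1828] yaw z 97.4 F [-0.2 -1.2  0.3] op 0.054 q [ 0.1  -0.03  1.78 -0.    1.39 -1.6 ]
```

View pics/b3c.png

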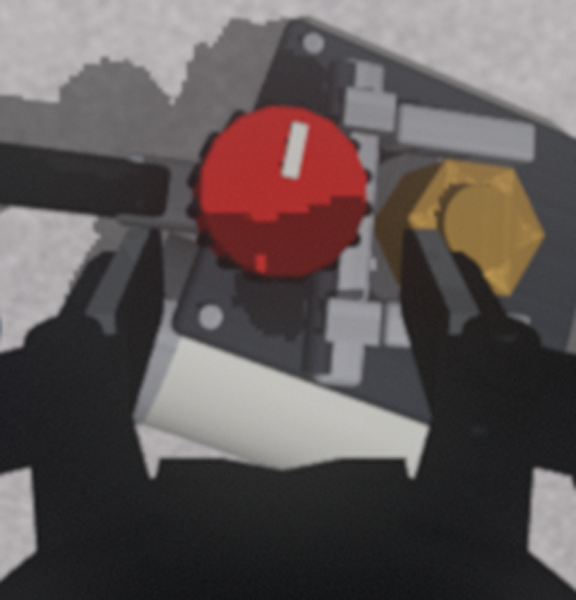

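Run:
```python
from look import *
d=look("b3b")
K=d["camera_matrix"];T=d["cam_to_world"]
from fit2 import a
for D in (.170,.176,.182):
    p=(318.3,229.6); X=T[:3,:3]@(np.array([(p[0]-K[0,2])/283,-(p[1]-K[1,2])/283,-1])*D)+T[:3,3]; print(D,X.round(4),"center",(X-.015*a).round(4))
```

```text
t 5.0333 pos [0.5614 0.1325 0.1832] yaw z 97.4 F [-0.7 -0.5  0.1] op 0.0542 q [ 0.1  -0.03  1.78 -0.    1.39 -1.6 ]
0.17 [0.5521 0.132  0.1673] center [0.5594 0.1301 0.1543]
0.176 [0.5544 0.1323 0.1618] center [0.5616 0.1304 0.1488]
0.182 [0.5566 0.1326 0.1562] center [0.5639 0.1307 0.1432]
```

Emit:
{"fn": "play_rows", "kwargs": {
  "moves": [
    {"x": 0, "y": -0.15, "z": -1.5, "turn": 0, "jaw": 5.4},
    {"x": 0, "y": 0, "z": -1.5, "turn": 0, "jaw": 5.4},
    {"x": 0, "y": 0, "z": -1.2, "turn": 0, "jaw": 5.4},
    {"x": 0, "y": 0, "z": 0, "turn": 0, "jaw": 5.4},
    {"x": 0, "y": 0, "z": 0, "turn": 0, "jaw": 5.4}
  ]
}}

```text
t: 5.45
tool_pos: [0.5604, 0.131, 0.1392]
tool_rot: [-1.568, -0.101, 0.102]
contact_force: [-1.0, 0.1, 0.1]
opening: 0.0539
```

Free descent. Grip and roll clockwise.

Emit:
{"fn": "play_rows", "kwargs": {
  "moves": [
    {"x": 0, "y": 0, "z": 0, "turn": 0, "jaw": 4.0},
    {"x": 0, "y": 0, "z": 0, "turn": 0, "jaw": 4.0},
    {"x": 0, "y": 0, "z": 0, "turn": 0, "jaw": 4.0},
    {"x": 0, "y": 0, "z": 0, "turn": 0, "jaw": 4.0}
  ],
  "squeeze": 25
}}

```text
t: 5.78
tool_pos: [0.5611, 0.1305, 0.1405]
tool_rot: [-1.57, -0.102, 0.101]
contact_force: [-3.2, -3.5, 4.3]
opening: 0.046
```

Emit:
{"fn": "play_rows", "kwargs": {
  "moves": [
    {"x": 0, "y": 0, "z": 0, "turn": -4, "jaw": 4.0},
    {"x": 0, "y": 0, "z": 0, "turn": -4, "jaw": 4.0},
    {"x": 0, "y": 0, "z": 0, "turn": 0, "jaw": 4.0}
  ]
}}

```text
t: 6.03
tool_pos: [0.5617, 0.1301, 0.1397]
tool_rot: [-1.573, 0.007, -0.012]
contact_force: [2.2, -5.9, -0.3]
opening: 0.0447
```

```bash
cat > c.py <<'E'
from look import *
def crop(tag,box=(150,400,200,440),cam="wrist",sc=2.4):
    d=look(tag,cam)
    r0,r1,c0,c1=box
    a=d["img"][r0:r1,c0:c1,::-1]; cv2.imwrite(f"pics/{tag}c.png",cv2.resize(a,None,fx=sc,fy=sc,interpolation=cv2.INTER_CUBIC)); return d
E
python3 -c "
from c import *
crop('b4')"
```

```text
t 6.0833 pos [0.5617 0.1301 0.1397] yaw z 89.4 F [ 2.  -6.1 -1. ] op 0.0451 q [ 0.1   0.01  1.81 -0.    1.32 -1.46]
```

View pics/b4c.png

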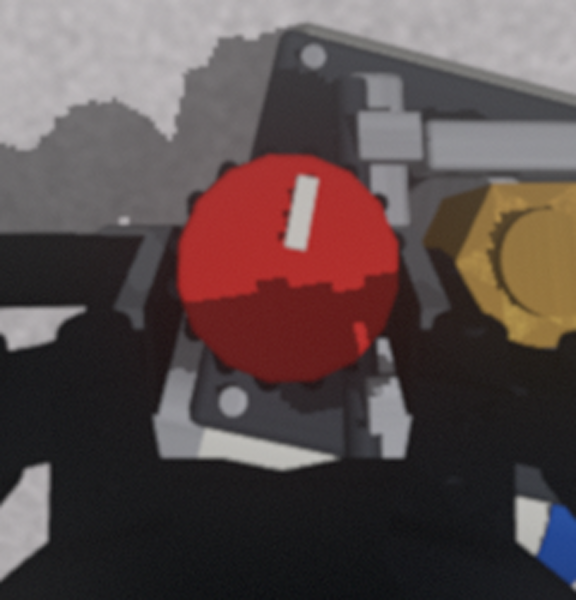

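Emit:
{"fn": "play_rows", "kwargs": {
  "moves": [
    {"x": 0, "y": 0, "z": 0, "turn": -5, "jaw": 4.0},
    {"x": 0, "y": 0, "z": 0, "turn": -5, "jaw": 4.0},
    {"x": 0, "y": 0, "z": 0, "turn": -5, "jaw": 4.0},
    {"x": 0, "y": 0, "z": 0, "turn": -5, "jaw": 4.0},
    {"x": 0, "y": 0, "z": 0, "turn": 0, "jaw": 4.0}
  ]
}}

```text
t: 6.5
tool_pos: [0.5615, 0.1279, 0.1371]
tool_rot: [-1.558, 0.281, -0.286]
contact_force: [6.2, -14.1, -10.8]
opening: 0.0431
```

Emit:
{"fn": "play_rows", "kwargs": {
  "moves": [
    {"x": 0, "y": 0, "z": 0, "turn": -5, "jaw": 4.0},
    {"x": 0, "y": 0, "z": 0, "turn": -5, "jaw": 4.0},
    {"x": 0, "y": 0, "z": 0, "turn": -5, "jaw": 4.0},
    {"x": 0, "y": 0, "z": 0, "turn": 0, "jaw": 4.0}
  ]
}}

```text
t: 6.83
tool_pos: [0.562, 0.1253, 0.1354]
tool_rot: [-1.525, 0.482, -0.494]
contact_force: [10.2, -22.4, -18.8]
opening: 0.0433
```

```bash
python3 -c "
from c import *
crop('b5')"
```

```text
t 6.8833 pos [0.562  0.1253 0.1354] yaw z 54.4 F [ 10.3 -22.8 -18.1] op 0.0431 q [ 0.1   0.01  1.82 -0.01  1.31 -0.85]
```

View pics/b5c.png

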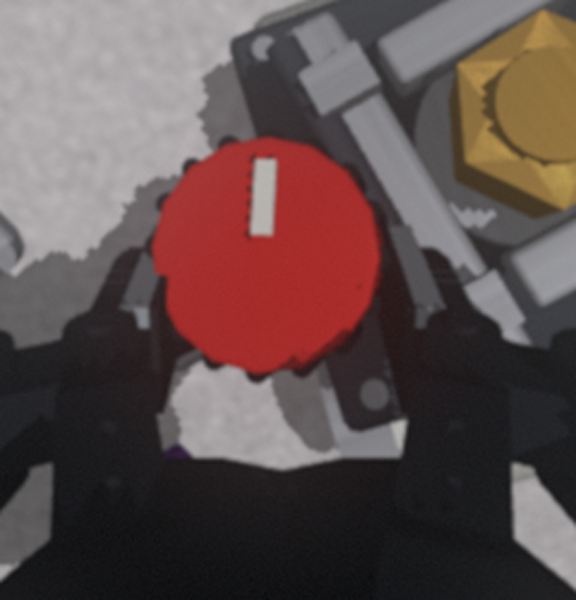

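Emit:
{"fn": "play_rows", "kwargs": {
  "moves": [
    {"x": 0, "y": 0, "z": 0, "turn": 0, "jaw": 5.6},
    {"x": 0, "y": 0, "z": 0, "turn": 0, "jaw": 5.6},
    {"x": 0, "y": 0, "z": 1.5, "turn": 0, "jaw": 5.4},
    {"x": 0, "y": 0, "z": 2, "turn": 6, "jaw": 5.4},
    {"x": 0, "y": 0, "z": 1, "turn": 7, "jaw": 5.4},
    {"x": 0, "y": 0, "z": 0, "turn": 7, "jaw": 5.4},
    {"x": 0, "y": 0, "z": 0, "turn": 7, "jaw": 5.4},
    {"x": 0, "y": 0, "z": 0, "turn": 7, "jaw": 5.4}
  ]
}}

```text
t: 7.55
tool_pos: [0.5613, 0.1322, 0.1857]
tool_rot: [-1.569, 0.014, -0.018]
contact_force: [-0.4, -0.4, 0.6]
opening: 0.054
```

Emit:
{"fn": "play_rows", "kwargs": {
  "moves": [
    {"x": 0, "y": 0, "z": 0, "turn": 7, "jaw": 5.4},
    {"x": 0, "y": 0, "z": 0, "turn": 2, "jaw": 5.4},
    {"x": 0, "y": 0, "z": 0, "turn": 0, "jaw": 5.4}
  ]
}}

```text
t: 7.8
tool_pos: [0.5611, 0.1322, 0.1852]
tool_rot: [-1.567, -0.104, 0.101]
contact_force: [0.3, -0.0, -0.5]
opening: 0.0541
```

```bash
python3 -c "
from c import *
crop('b6')"
```

```text
t 7.85 pos [0.561  0.1319 0.1851] yaw z 97.4 F [-0.   0.5 -0.7] op 0.0539 q [ 0.1  -0.03  1.78  0.    1.4  -1.6 ]
```

View pics/b6c.png

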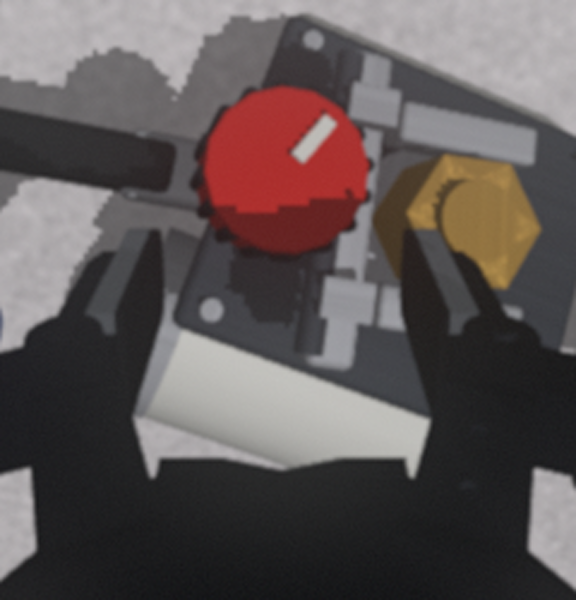

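Run:
```python
from look import *
from fit2 import a
d=look("b6b")
K=d["camera_matrix"];T=d["cam_to_world"]
for D in (.174,.179,.184):
    p=(319.4,221.5); X=T[:3,:3]@(np.array([(p[0]-K[0,2])/283,-(p[1]-K[1,2])/283,-1])*D)+T[:3,3]; print(D,X.round(4),"center",(X-.015*a).round(4))
a_=d["img"][140:310,260:450,::-1]; cv2.imwrite("pics/b6d.png",cv2.resize(a_,None,fx=4,fy=3.5,interpolation=cv2.INTER_CUBIC))
```

```text
t 7.9 pos [0.5609 0.1318 0.1849] yaw z 97.4 F [ 0.2 -0.   0.1] op 0.0537 q [ 0.1  -0.03  1.78  0.    1.4  -1.6 ]
0.174 [0.5486 0.1318 0.1644] center [0.5559 0.1299 0.1514]
0.179 [0.5504 0.1321 0.1597] center [0.5576 0.1302 0.1468]
0.184 [0.5521 0.1324 0.1551] center [0.5594 0.1304 0.1421]
```

View pics/b6d.png

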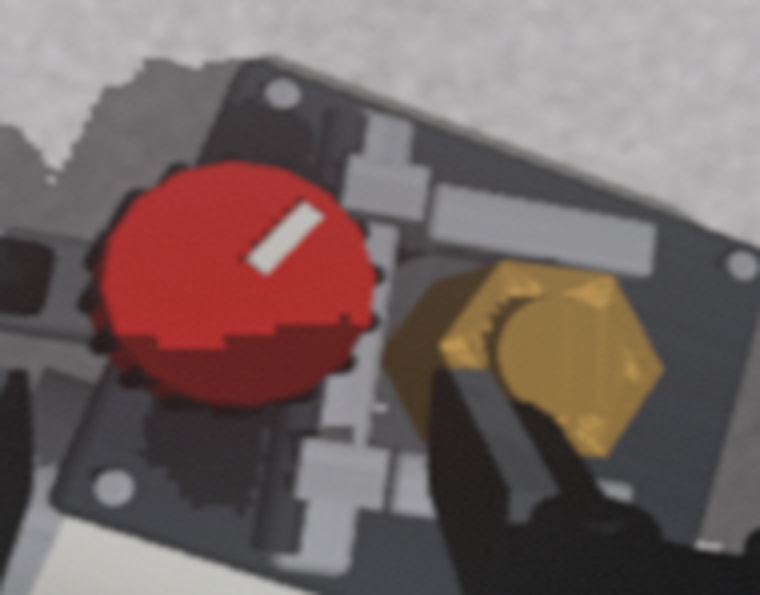

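Emit:
{"fn": "play_rows", "kwargs": {
  "moves": [
    {"x": -0.35, "y": -0.15, "z": -1.5, "turn": -4, "jaw": 5.4},
    {"x": 0, "y": 0, "z": -1.5, "turn": 0, "jaw": 5.4},
    {"x": 0, "y": 0, "z": -1.6, "turn": 0, "jaw": 5.4},
    {"x": 0, "y": 0, "z": 0, "turn": 0, "jaw": 5.4},
    {"x": 0, "y": 0, "z": 0, "turn": 0, "jaw": 4.0},
    {"x": 0, "y": 0, "z": 0, "turn": 0, "jaw": 4.0},
    {"x": 0, "y": 0, "z": 0, "turn": 0, "jaw": 4.0},
    {"x": 0, "y": 0, "z": 0, "turn": 0, "jaw": 4.0}
  ],
  "squeeze": 20
}}

```text
t: 8.57
tool_pos: [0.5559, 0.13, 0.1372]
tool_rot: [-1.57, -0.044, 0.049]
contact_force: [-3.3, 3.2, -10.3]
opening: 0.0463
```

Emit:
{"fn": "play_rows", "kwargs": {
  "moves": [
    {"x": 0, "y": 0, "z": 0, "turn": -5, "jaw": 4.0},
    {"x": 0, "y": 0, "z": 0, "turn": -5, "jaw": 4.0},
    {"x": 0, "y": 0, "z": 0, "turn": -5, "jaw": 4.0},
    {"x": 0, "y": 0, "z": 0, "turn": 0, "jaw": 4.0}
  ]
}}

```text
t: 8.9
tool_pos: [0.5559, 0.1297, 0.1384]
tool_rot: [-1.565, 0.163, -0.158]
contact_force: [-6.8, 0.5, -3.6]
opening: 0.0432
```

```bash
python3 -c "
from c import *
crop('b7')"
```

```text
t 8.95 pos [0.5561 0.1296 0.1385] yaw z 78.4 F [-5.7  1.1 -4.2] op 0.0435 q [ 0.1   0.    1.82  0.    1.32 -1.27]
```

View pics/b7c.png

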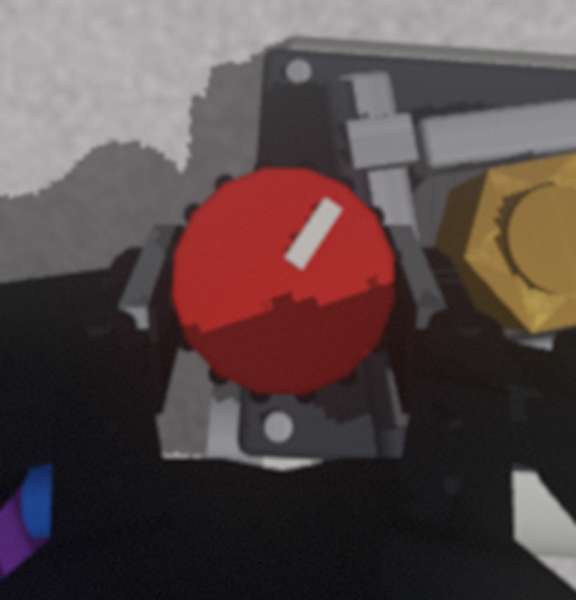

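Emit:
{"fn": "play_rows", "kwargs": {
  "moves": [
    {"x": 0, "y": 0, "z": 0, "turn": -5, "jaw": 4.0},
    {"x": 0, "y": 0, "z": 0, "turn": -5, "jaw": 4.0},
    {"x": 0, "y": 0, "z": 0, "turn": -5, "jaw": 4.0},
    {"x": 0, "y": 0, "z": 0, "turn": 0, "jaw": 4.0}
  ]
}}

```text
t: 9.28
tool_pos: [0.5575, 0.1292, 0.1385]
tool_rot: [-1.54, 0.363, -0.365]
contact_force: [-2.5, -4.1, -7.2]
opening: 0.0437
```

```bash
python3 -c "
from c import *
crop('b8')"
```

```text
t 9.3333 pos [0.5576 0.1292 0.1386] yaw z 63.5 F [-2.4 -4.7 -7.5] op 0.0434 q [ 0.1   0.    1.82 -0.    1.31 -1.01]
```

View pics/b8c.png

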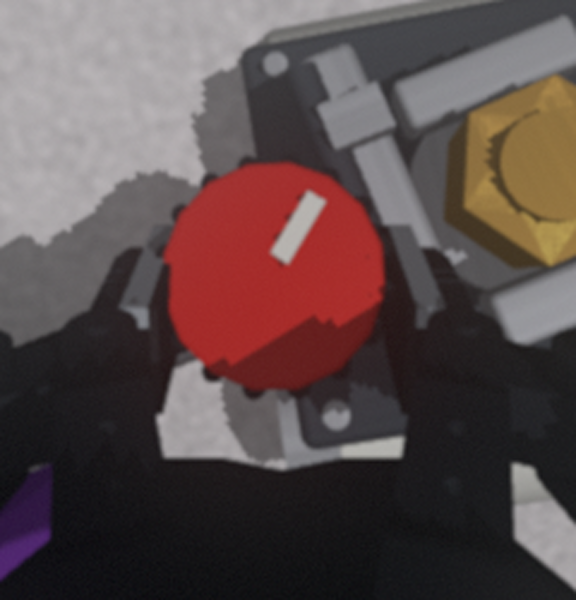

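Emit:
{"fn": "play_rows", "kwargs": {
  "moves": [
    {"x": 0, "y": 0, "z": 0, "turn": -5, "jaw": 4.0},
    {"x": 0, "y": 0, "z": 0, "turn": -5, "jaw": 4.0},
    {"x": 0, "y": 0, "z": 0, "turn": 0, "jaw": 4.0},
    {"x": 0, "y": 0, "z": 0, "turn": 0, "jaw": 5.6},
    {"x": 0, "y": 0, "z": 0, "turn": 0, "jaw": 5.6},
    {"x": 0, "y": 0, "z": 1.5, "turn": 0, "jaw": 5.4},
    {"x": 0, "y": 0, "z": 3, "turn": 6, "jaw": 5.4},
    {"x": 0, "y": 0, "z": 3, "turn": 7, "jaw": 5.4}
  ]
}}

```text
t: 10.0
tool_pos: [0.5574, 0.1295, 0.2146]
tool_rot: [-1.547, 0.318, -0.319]
contact_force: [-0.4, -0.0, 0.6]
opening: 0.0541
```

Emit:
{"fn": "play_rows", "kwargs": {
  "moves": [
    {"x": 0, "y": 1, "z": 0, "turn": 7, "jaw": 5.4},
    {"x": 0, "y": 1, "z": 0, "turn": 7, "jaw": 5.4},
    {"x": 0, "y": 1, "z": 0, "turn": 7, "jaw": 5.4},
    {"x": -1, "y": 0, "z": 0, "turn": 5, "jaw": 8.5},
    {"x": -1, "y": 0, "z": 0, "turn": 0, "jaw": 8.5},
    {"x": 0, "y": 0, "z": 0, "turn": 0, "jaw": 8.5}
  ]
}}

```text
t: 10.5
tool_pos: [0.5368, 0.1599, 0.2147]
tool_rot: [-1.57, -0.034, 0.03]
contact_force: [0.8, 0.1, 0.5]
opening: 0.0846
```

```bash
python3 -c "
from c import *
import pickle
d=crop('b9',(140,330,190,450),sc=3); pickle.dump(d,open('b9.pkl','wb'))"
```

```text
t 10.55 pos [0.5373 0.1597 0.2146] yaw z 92.3 F [ 0.5 -0.2  0.9] op 0.085 q [ 0.16 -0.09  1.78 -0.    1.45 -1.45]
```

View pics/b9c.png

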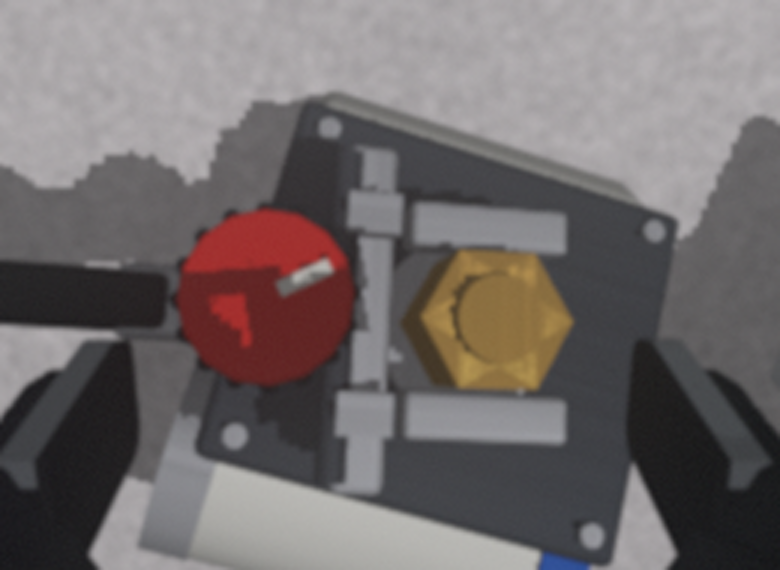

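Run:
```python
from h import *
import pickle
from fit3 import P,a,e,u
N=P[0]
d=pickle.load(open("b9.pkl","rb"));d2=pickle.load(open("b2.pkl","rb"))
def onpl(d,p,h):
    o,v=ray(d,p); return o+v*(a@(N+h*a-o))/(a@v)
g=cv2.cvtColor(d["img"],cv2.COLOR_RGB2GRAY).astype(float)
for c in (328,329,330,376,377): print(c,"up",g[208:228,c].astype(int),"lo",g[262:282,c].astype(int))
# hex flats in this image: crop (490,250),(490,390) at h=0 -> check 40 mm
q=lambda x,y:(190+x/3,140+y/3)
f=lambda h,A,B:((onpl(d,q(*A),h)-onpl(d,q(*B),h)))
v=f(0,(490,250),(490,390)); print("hex",np.linalg.norm(v))
print("screw",[np.linalg.norm(f(-.052,(330,128),(235,436))),np.linalg.norm(f(-.052,(330,128),(654,231)))])
for h in (0,-.005,-.01,-.015,-.02): print(h,np.linalg.norm(f(h,(486,249),(486,396))))
q2=lambda x,y:(250+x/4,170+y/4)
f2=lambda h,A,B:((onpl(d2,q2(*A),h)-onpl(d2,q2(*B),h)))
for h in (0,-.005,-.01,-.015,-.02): print("blocks",h,np.linalg.norm(f(h,(375,236),(365,391))),np.linalg.norm(f2(h,(425,148),(405,396))))
print("screw2",np.linalg.norm(f2(-.052,(335,15),(190,430))))
```

```text
328 up [ 98 109 110 110 112 115 117 117 119 117 119 117 108  92  74  70  74  80
  81  81] lo [ 83  82  83  83  85  84  83  80  92 112 130 139 141 143 146 148 149 148
 147 149]
329 up [117 126 127 129 130 133 133 134 133 133 135 133 122 100  77  70  75  81
  83  81] lo [ 83  84  84  83  83  83  82  80  90 111 130 140 141 143 144 149 149 148
 148 148]
330 up [123 134 138 137 139 141 141 140 139 139 141 138 127 105  77  68  74  80
  81  81] lo [ 76  80  81  83  83  84  82  80  90 111 128 138 142 143 144 147 148 148
 148 148]
376 up [ 68  69  86 110 129 137 137 138 138 139 140 140 141 144 144 138 113  83
  67  64] lo [ 64  65  63  64  66  66  65  64  65  65  77 102 125 137 140 141 143 144
 145 146]
377 up [ 69  69  81 102 122 129 132 132 133 133 134 133 134 136 138 131 108  79
  67  64] lo [ 65  64  64  64  65  66  66  65  63  67  71  93 116 130 134 133 132 134
 134 135]
hex 0.04023496916841409
screw [np.float64(0.1103369089429771), np.float64(0.1258517418215026)]
0 0.04216527565372621
-0.005 0.043039641792933
-0.01 0.04391400793213968
-0.015 0.04478837407134646
-0.02 0.045662740210553145
blocks 0 0.04383421490126022 0.050799520647788185
blocks -0.005 0.0447431892327249 0.05194170318866043
blocks -0.01 0.0456521635641897 0.053083885729532695
blocks -0.015 0.046561137895654484 0.054226068270404944
blocks -0.02 0.04747011222711928 0.05536825081127719
screw2 0.11050893706374204
```

Run:
```python
from h import *
import pickle
from fit3 import P,a,e,u
N=P[0]; d=pickle.load(open("b9.pkl","rb"))
o,v=ray(d,(278.8,239.3))
for h in (.022,.0275,.033):
    X=o+v*(a@(N+h*a-o))/(a@v); W=X-.015*a; r=W-N-(h-.015)*a; print(h,W.round(4),np.linalg.norm(r).round(4),"phi",np.degrees(np.arctan2(r@u,-r@e)).round(1))
```

```text
0.022 [0.5609 0.1294 0.1455] 0.0692 phi -11.7
0.0275 [0.5586 0.1301 0.1505] 0.0693 phi -12.0
0.033 [0.5563 0.1307 0.1555] 0.0693 phi -12.4
```

Emit:
{"fn": "play_rows", "kwargs": {
  "moves": [
    {"x": 1.1, "y": -1.5, "z": 0, "turn": 0, "jaw": 5.4},
    {"x": 1.0, "y": -1.45, "z": -1, "turn": 0, "jaw": 5.4},
    {"x": 0, "y": 0, "z": -2.2, "turn": 0, "jaw": 5.4},
    {"x": 0, "y": 0, "z": -2.2, "turn": 0, "jaw": 5.4},
    {"x": 0, "y": 0, "z": -2.2, "turn": 0, "jaw": 5.4},
    {"x": 0, "y": 0, "z": 0, "turn": 0, "jaw": 5.4},
    {"x": 0, "y": 0, "z": 0, "turn": 0, "jaw": 4.0},
    {"x": 0, "y": 0, "z": 0, "turn": 0, "jaw": 4.0}
  ]
}}

```text
t: 11.22
tool_pos: [0.557, 0.13, 0.1358]
tool_rot: [-1.571, -0.03, 0.035]
contact_force: [-0.2, 1.0, -11.8]
opening: 0.0458
```

Emit:
{"fn": "play_rows", "kwargs": {
  "moves": [
    {"x": 0, "y": 0, "z": 0, "turn": 0, "jaw": 4.0},
    {"x": 0, "y": 0, "z": 0, "turn": 0, "jaw": 4.0},
    {"x": 0, "y": 0, "z": 0, "turn": -5, "jaw": 4.0},
    {"x": 0, "y": 0, "z": 0, "turn": -5, "jaw": 4.0},
    {"x": 0, "y": 0, "z": 0, "turn": -5, "jaw": 4.0},
    {"x": 0, "y": 0, "z": 0, "turn": -5, "jaw": 4.0},
    {"x": 0, "y": 0, "z": 0, "turn": 0, "jaw": 4.0}
  ]
}}

```text
t: 11.8
tool_pos: [0.5575, 0.13, 0.1379]
tool_rot: [-1.558, 0.243, -0.241]
contact_force: [-3.1, -2.5, -8.0]
opening: 0.0433
```

```bash
python3 -c "
from c import *
crop('b10')"
```

```text
t 11.85 pos [0.5577 0.13   0.138 ] yaw z 72.5 F [-3.7 -1.8 -7.5] op 0.0435 q [ 0.1   0.01  1.82 -0.    1.32 -1.17]
```

View pics/b10c.png

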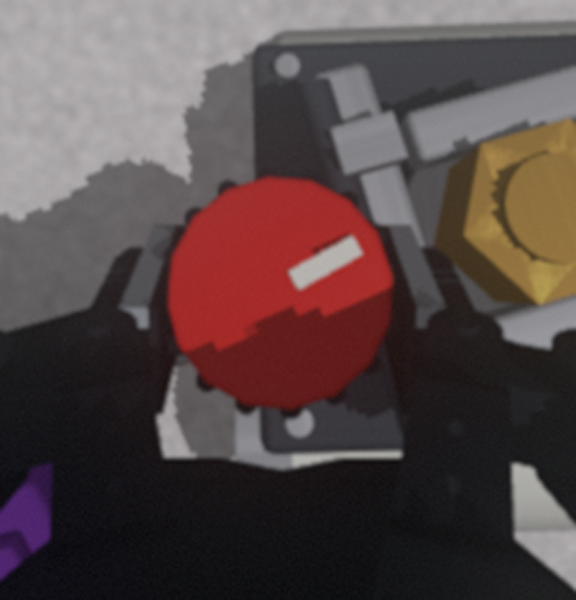

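Emit:
{"fn": "play_rows", "kwargs": {
  "moves": [
    {"x": 0, "y": 0, "z": 0, "turn": -5, "jaw": 4.0},
    {"x": 0, "y": 0, "z": 0, "turn": -5, "jaw": 4.0},
    {"x": 0, "y": 0, "z": 0, "turn": -3, "jaw": 4.0},
    {"x": 0, "y": 0, "z": 0, "turn": 0, "jaw": 4.0},
    {"x": 0, "y": 0, "z": 0, "turn": 0, "jaw": 4.0}
  ]
}}

```text
t: 12.27
tool_pos: [0.5589, 0.1301, 0.1383]
tool_rot: [-1.529, 0.414, -0.417]
contact_force: [-4.2, -4.3, -7.4]
opening: 0.0438
```

Emit:
{"fn": "play_rows", "kwargs": {
  "moves": [
    {"x": 0, "y": 0, "z": 0, "turn": 0, "jaw": 5.6},
    {"x": 0, "y": 0, "z": 0, "turn": 0, "jaw": 5.6},
    {"x": 0, "y": 0, "z": 1.5, "turn": 0, "jaw": 5.4},
    {"x": 0, "y": 0, "z": 3, "turn": 6, "jaw": 5.4},
    {"x": 0, "y": 1, "z": 3, "turn": 7, "jaw": 5.4},
    {"x": -1, "y": 1, "z": 0, "turn": 7, "jaw": 8.5},
    {"x": -1, "y": 1, "z": 0, "turn": 7, "jaw": 8.5},
    {"x": 0, "y": 0, "z": 0, "turn": 6, "jaw": 8.5}
  ]
}}

```text
t: 12.93
tool_pos: [0.5393, 0.162, 0.2166]
tool_rot: [-1.568, -0.045, 0.034]
contact_force: [-0.3, -0.8, 0.0]
opening: 0.0848
```

Emit:
{"fn": "play_rows", "kwargs": {
  "moves": [
    {"x": 0, "y": 0, "z": 0, "turn": 0, "jaw": 8.5},
    {"x": 0, "y": 0, "z": 0, "turn": 0, "jaw": 8.5}
  ]
}}

```text
t: 13.1
tool_pos: [0.5395, 0.1604, 0.2147]
tool_rot: [-1.57, -0.035, 0.028]
contact_force: [-0.2, 0.3, 0.7]
opening: 0.0854
```

```bash
python3 -c "
from c import *
import pickle
d=crop('b11',(140,330,190,450),sc=3); pickle.dump(d,open('b11.pkl','wb'))
g=cv2.cvtColor(d['img'],cv2.COLOR_RGB2GRAY).astype(int)
for c in (328,330,373,376): print(c,'up',g[205:232,c],'lo',g[260:285,c])
"
```

```text
t 13.15 pos [0.5392 0.1602 0.2141] yaw z 92.3 F [-0.5  0.6  0.1] op 0.0852 q [ 0.16 -0.09  1.78 -0.    1.45 -1.45]
328 up [ 60  93 120 132 134 136 136 140 141 140 140 140 140 139 132 113  87  72
  74  81  81  81  80  79  81  81  81] lo [ 82  83  82  85  82  81  89 111 130 140 141 143 145 146 148 148 149 149
 148 149 145 132 103  76  67]
330 up [ 61  92 120 132 136 138 139 142 143 141 140 140 142 142 134 114  86  68
  72  80  82  82  82  82  81  77  73] lo [ 76  79  84  84  82  81  91 111 129 139 142 143 146 147 149 148 148 149
 149 150 146 132 105  75  67]
373 up [ 69  67  74  96 123 135 137 139 139 140 140 141 140 142 145 144 133 109
  80  69  66  67  68  72  79  92 101] lo [ 69  66  68  67  66  65  73  96 122 136 142 142 143 145 146 147 149 148
 152 154 152 137 108  74  65]
376 up [ 69  69  70  83 105 119 125 125 126 128 134 137 137 135 137 134 126 101
  73  65  66  65  67  68  67  66  67] lo [ 64  66  65  67  67  66  72  96 121 137 140 142 144 145 146 147 147 149
 151 155 152 137 108  74  65]
```

View pics/b11c.png

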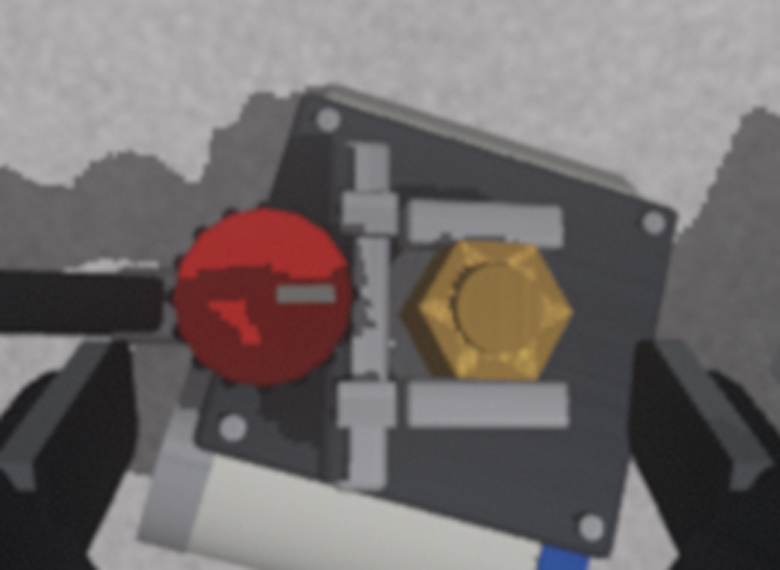

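Emit:
{"fn": "play_rows", "kwargs": {
  "moves": [
    {"x": 1.0, "y": -1.5, "z": 0, "turn": -4, "jaw": 5.4},
    {"x": 1.0, "y": -1.5, "z": -1, "turn": -4, "jaw": 5.4},
    {"x": 0, "y": 0, "z": -2.2, "turn": 0, "jaw": 5.4},
    {"x": 0, "y": 0, "z": -2.2, "turn": 0, "jaw": 5.4},
    {"x": 0, "y": 0, "z": -2.1, "turn": 0, "jaw": 5.4},
    {"x": 0, "y": 0, "z": 0, "turn": 0, "jaw": 5.4},
    {"x": 0, "y": 0, "z": 0, "turn": 0, "jaw": 4.0},
    {"x": 0, "y": 0, "z": 0, "turn": 0, "jaw": 4.0}
  ]
}}

```text
t: 13.82
tool_pos: [0.5573, 0.13, 0.1362]
tool_rot: [-1.57, 0.079, -0.075]
contact_force: [0.7, 1.2, -11.3]
opening: 0.0448
```

Emit:
{"fn": "play_rows", "kwargs": {
  "moves": [
    {"x": 0, "y": 0, "z": 0, "turn": 0, "jaw": 4.0},
    {"x": 0, "y": 0, "z": 0, "turn": 0, "jaw": 4.0},
    {"x": 0, "y": 0, "z": 0, "turn": -4, "jaw": 4.0},
    {"x": 0, "y": 0, "z": 0, "turn": -4, "jaw": 4.0},
    {"x": 0, "y": 0, "z": 0, "turn": 0, "jaw": 4.0}
  ]
}}

```text
t: 14.23
tool_pos: [0.5564, 0.1305, 0.1372]
tool_rot: [-1.563, 0.191, -0.184]
contact_force: [-6.1, 0.9, -7.6]
opening: 0.0435
```

```bash
python3 -c "
from c import *
crop('b12')
print(ctrl.get_obs()['wrist_torque'])"
```

```text
t 14.2833 pos [0.5564 0.1304 0.1371] yaw z 76.4 F [-6.3 -0.4 -6.4] op 0.0435 q [ 0.1   0.01  1.82  0.    1.32 -1.23]
[ 0.21168858  0.90213419 -0.03799509]
```

View pics/b12c.png

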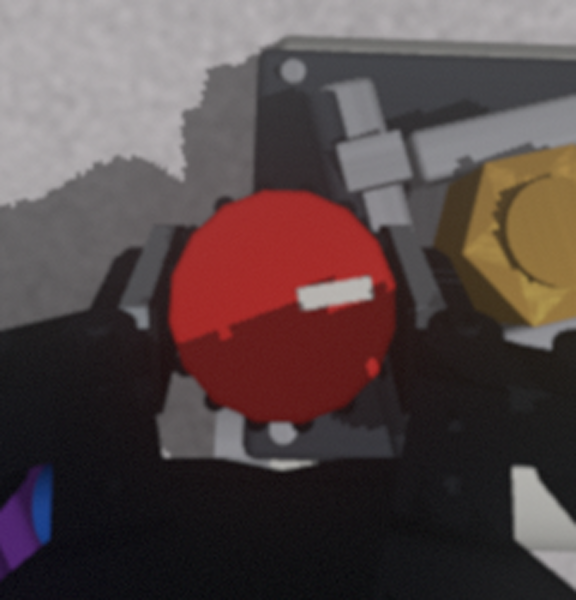

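Emit:
{"fn": "play_rows", "kwargs": {
  "moves": [
    {"x": 0, "y": 0, "z": 0, "turn": -4, "jaw": 4.0},
    {"x": 0, "y": 0, "z": 0, "turn": -4, "jaw": 4.0},
    {"x": 0, "y": 0, "z": 0, "turn": 0, "jaw": 4.0}
  ]
}}

```text
t: 14.53
tool_pos: [0.5571, 0.1306, 0.1373]
tool_rot: [-1.55, 0.297, -0.293]
contact_force: [-5.8, -0.5, -8.9]
opening: 0.0436
```

```bash
python3 -c "
from c import *
crop('b13')
print(ctrl.get_obs()['wrist_torque'])"
```

```text
t 14.5833 pos [0.5571 0.1306 0.1373] yaw z 68.5 F [-5.3  0.6 -7.5] op 0.0434 q [ 0.1   0.01  1.82  0.    1.32 -1.1 ]
[0.79306084 0.55410839 0.5997286 ]
```

View pics/b13c.png

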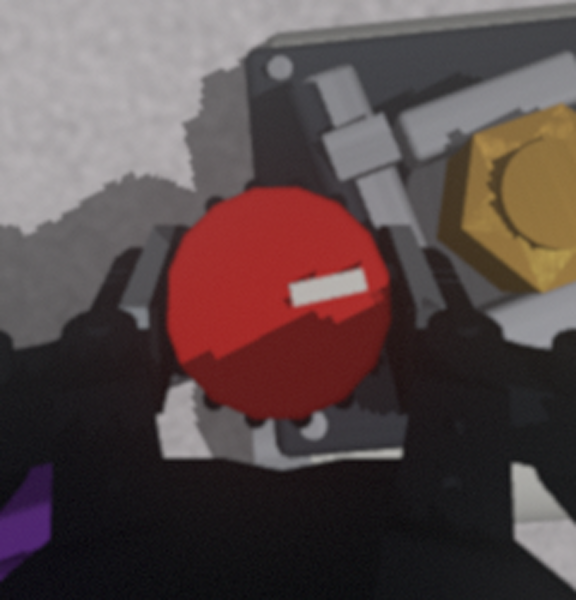

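Emit:
{"fn": "play_rows", "kwargs": {
  "moves": [
    {"x": 0, "y": 0, "z": 0, "turn": 0, "jaw": 5.6},
    {"x": 0, "y": 0, "z": 0, "turn": 0, "jaw": 5.6},
    {"x": 0, "y": 0, "z": 1.5, "turn": 0, "jaw": 5.4},
    {"x": 0, "y": 0, "z": 3, "turn": 6, "jaw": 5.4},
    {"x": 0, "y": 1, "z": 3, "turn": 6, "jaw": 5.4},
    {"x": -1, "y": 1, "z": 0, "turn": 6, "jaw": 8.5},
    {"x": -1, "y": 1, "z": 0, "turn": 6, "jaw": 8.5}
  ]
}}

```text
t: 15.17
tool_pos: [0.5418, 0.1606, 0.219]
tool_rot: [-1.569, -0.046, 0.027]
contact_force: [1.0, -0.3, -0.3]
opening: 0.0755
```

Emit:
{"fn": "play_rows", "kwargs": {
  "moves": [
    {"x": 0, "y": 0, "z": 0, "turn": 0, "jaw": 8.5},
    {"x": 0, "y": 0, "z": 0, "turn": 0, "jaw": 8.5},
    {"x": 0, "y": 0, "z": 0, "turn": 0, "jaw": 8.5}
  ]
}}

```text
t: 15.42
tool_pos: [0.5391, 0.1598, 0.2135]
tool_rot: [-1.571, -0.034, 0.03]
contact_force: [0.1, -0.7, -0.2]
opening: 0.0843
```

```bash
python3 -c "
from c import *
import pickle
d=crop('b14',(140,330,190,450),sc=3); pickle.dump(d,open('b14.pkl','wb'))
g=cv2.cvtColor(d['img'],cv2.COLOR_RGB2GRAY).astype(int)
for c in (328,330,373,376): print(c,'up',g[205:232,c],'lo',g[260:285,c])
"
```

```text
t 15.4667 pos [0.539  0.1597 0.213 ] yaw z 92.3 F [ 0.3 -0.  -1. ] op 0.0851 q [ 0.16 -0.09  1.78 -0.    1.45 -1.46]
328 up [ 51  58  84 111 122 127 128 129 131 133 133 132 131 131 132 127 114  91
  74  72  78  82  82  81  81  81  81] lo [ 81  83  83  84  84  83  80  88 110 124 130 133 135 139 140 142 142 142
 141 142 143 139 127 100  74]
330 up [ 51  58  88 115 130 135 137 140 141 144 142 141 140 142 143 138 123  97
  72  70  76  81  82  81  81  81  81] lo [ 79  82  82  83  84  81  80  92 112 129 138 142 143 146 148 149 150 148
 150 150 151 147 132 103  76]
373 up [ 70  70  69  74  96 120 133 138 139 139 140 140 141 142 143 145 145 135
 113  86  72  68  68  71  82  95 107] lo [ 97  86  77  70  67  66  64  72  95 124 138 140 142 144 146 146 147 149
 148 152 154 152 138 106  75]
376 up [ 69  68  69  72  90 114 129 135 137 137 139 138 139 141 142 146 145 138
 111  80  67  65  66  67  68  66  69] lo [ 64  65  63  65  65  66  66  73  98 122 137 140 142 143 145 146 147 148
 149 152 154 151 138 107  74]
```

View pics/b14c.png

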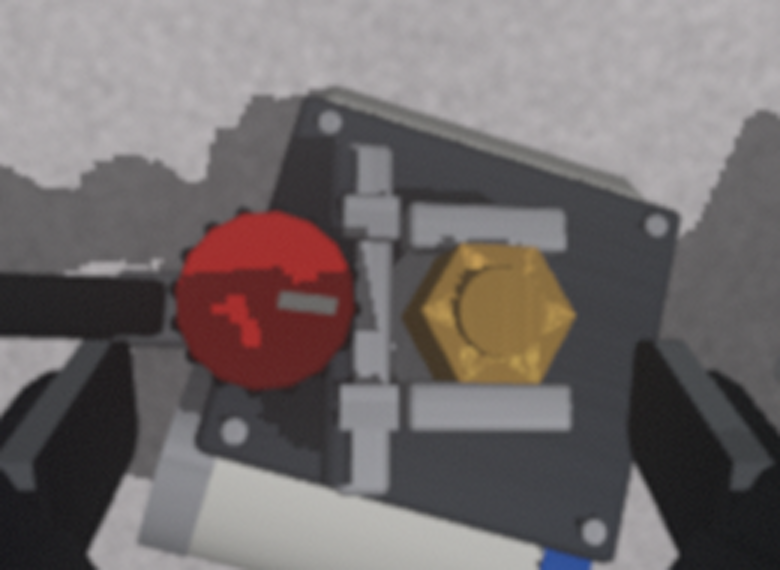

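Run:
```python
from h import *
import pickle
from fit3 import P,a,e,u,r3
N=P[0]
for f in ("b11","b14"):
    d=pickle.load(open(f+".pkl","rb"))
    ph=r3.x[3]; 
    for dph in (0,.03):
        w=-e*np.cos(ph+dph)+u*np.sin(ph+dph); n=np.cross(a,w)
        for h in (0,-.006,-.01,-.014):
            out=[]
            for sg in (1,-1):
                for k in (.04,-.02):
                    out.append(proj(d,N+h*a+sg*.02*n+k*w).round(1).tolist())
            # gap at col 329 and 376
            def row(A,B,c): return A[1]+(B[1]-A[1])*(c-A[0])/(B[0]-A[0])
            print(f,dph,h,[ (round(row(*out[:2],c),1),round(row(*out[2:],c),1)) for c in (329,352,376)])
    g=cv2.cvtColor(d['img'],cv2.COLOR_RGB2GRAY).astype(int)
```

```text
b11 0 0 [(266.6, 219.6), (267.4, 220.9), (268.3, 222.3)]
b11 0 -0.006 [(266.5, 220.7), (267.3, 222.0), (268.1, 223.3)]
b11 0 -0.01 [(266.5, 221.3), (267.3, 222.6), (268.1, 224.0)]
b11 0 -0.014 [(266.5, 221.9), (267.3, 223.2), (268.2, 224.6)]
b11 0.03 0 [(265.7, 218.7), (267.3, 220.7), (268.9, 222.8)]
b11 0.03 -0.006 [(265.8, 219.8), (267.3, 221.8), (268.8, 223.9)]
b11 0.03 -0.01 [(265.7, 220.5), (267.2, 222.5), (268.8, 224.6)]
b11 0.03 -0.014 [(265.7, 221.2), (267.3, 223.2), (268.8, 225.3)]
b14 0 0 [(267.9, 220.6), (268.6, 221.9), (269.4, 223.2)]
b14 0 -0.006 [(267.8, 221.6), (268.6, 222.9), (269.4, 224.3)]
b14 0 -0.01 [(267.7, 222.3), (268.5, 223.6), (269.4, 225.0)]
b14 0 -0.014 [(267.7, 222.9), (268.5, 224.2), (269.3, 225.6)]
b14 0.03 0 [(266.9, 219.6), (268.4, 221.6), (270.0, 223.7)]
b14 0.03 -0.006 [(266.9, 220.7), (268.4, 222.8), (270.0, 224.9)]
b14 0.03 -0.01 [(266.9, 221.4), (268.4, 223.5), (270.0, 225.6)]
b14 0.03 -0.014 [(266.9, 222.1), (268.4, 224.1), (270.0, 226.2)]
```

Emit:
{"fn": "play_rows", "kwargs": {
  "moves": [
    {"x": 1.0, "y": -1.5, "z": 0, "turn": -4, "jaw": 5.4},
    {"x": 0.8, "y": -1.5, "z": -1, "turn": -4, "jaw": 5.4},
    {"x": 0, "y": 0, "z": -2.2, "turn": 0, "jaw": 5.4},
    {"x": 0, "y": 0, "z": -2.2, "turn": 0, "jaw": 5.4},
    {"x": 0, "y": 0, "z": -2.0, "turn": 0, "jaw": 5.4},
    {"x": 0, "y": 0, "z": 0, "turn": 0, "jaw": 5.4},
    {"x": 0, "y": 0, "z": 0, "turn": 0, "jaw": 4.0},
    {"x": 0, "y": 0, "z": 0, "turn": 0, "jaw": 4.0}
  ]
}}

```text
t: 16.13
tool_pos: [0.5548, 0.1301, 0.1365]
tool_rot: [-1.569, 0.08, -0.074]
contact_force: [-1.2, 2.4, -10.9]
opening: 0.0446
```

Emit:
{"fn": "play_rows", "kwargs": {
  "moves": [
    {"x": 0, "y": 0, "z": 0, "turn": 0, "jaw": 4.0},
    {"x": 0, "y": 0, "z": 0, "turn": 0, "jaw": 4.0}
  ]
}}

```text
t: 16.3
tool_pos: [0.5548, 0.1301, 0.1366]
tool_rot: [-1.57, 0.079, -0.074]
contact_force: [0.3, 2.1, -16.6]
opening: 0.0442
```

```bash
python3 -c "
from c import *
crop('b15')
print(ctrl.get_obs()['wrist_torque'])"
```

```text
t 16.35 pos [0.5548 0.1301 0.1366] yaw z 84.4 F [ -0.4   2.3 -16.4] op 0.0443 q [ 0.1   0.    1.83 -0.    1.32 -1.37]
[-0.02711953  0.08465757 -0.02768963]
```

Emit:
{"fn": "play_rows", "kwargs": {
  "moves": [
    {"x": 0, "y": 0, "z": 0, "turn": -4, "jaw": 4.0},
    {"x": 0, "y": 0, "z": 0, "turn": -4, "jaw": 4.0},
    {"x": 0, "y": 0, "z": 0, "turn": -4, "jaw": 4.0},
    {"x": 0, "y": 0, "z": 0, "turn": 0, "jaw": 4.0}
  ]
}}

```text
t: 16.68
tool_pos: [0.5541, 0.1312, 0.1375]
tool_rot: [-1.556, 0.246, -0.237]
contact_force: [-6.8, 3.5, -9.5]
opening: 0.0431
```

```bash
python3 -c "
from c import *
crop('b16')
print(ctrl.get_obs()['wrist_torque'])
a=cv2.imread('pics/b15c.png');b=cv2.imread('pics/b16c.png');m=np.hstack([a,b]);cv2.imwrite('pics/b16m.png',cv2.resize(m,(800,417)))"
```

```text
t 16.7333 pos [0.5541 0.1312 0.1375] yaw z 72.5 F [-6.4  3.3 -9.9] op 0.0435 q [ 0.1   0.    1.83  0.    1.32 -1.17]
[0.92305701 0.85625728 0.29762237]
```

View pics/b16m.png

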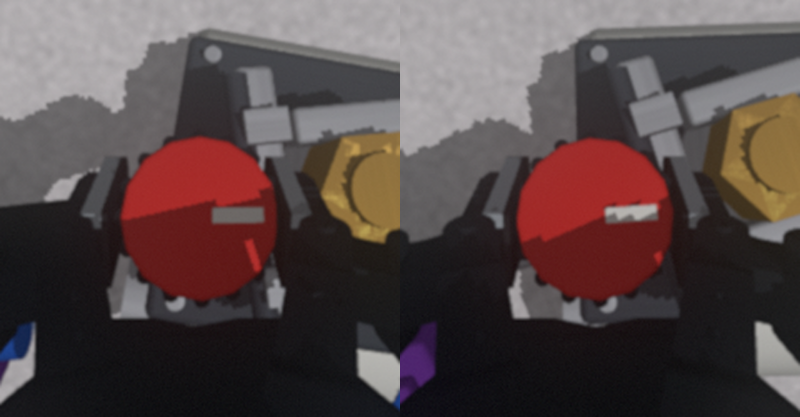

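Emit:
{"fn": "play_rows", "kwargs": {
  "moves": [
    {"x": 0, "y": 0, "z": 0, "turn": 0, "jaw": 5.6},
    {"x": 0, "y": 0, "z": 0, "turn": 0, "jaw": 5.6},
    {"x": 0, "y": 0, "z": 1.5, "turn": 0, "jaw": 5.4},
    {"x": 0, "y": 0, "z": 3, "turn": 5, "jaw": 5.4},
    {"x": 0, "y": 1, "z": 3, "turn": 5, "jaw": 5.4},
    {"x": -1, "y": 1, "z": 0, "turn": 5, "jaw": 8.5},
    {"x": -0.6, "y": 1, "z": 0, "turn": 5, "jaw": 8.5}
  ]
}}

```text
t: 17.32
tool_pos: [0.5437, 0.1604, 0.2206]
tool_rot: [-1.569, -0.045, 0.026]
contact_force: [0.0, 1.2, -0.4]
opening: 0.0759
```

Emit:
{"fn": "play_rows", "kwargs": {
  "moves": [
    {"x": 0, "y": 0, "z": 0, "turn": 0, "jaw": 8.5},
    {"x": 0, "y": 0, "z": 0, "turn": 0, "jaw": 8.5},
    {"x": 0, "y": 0, "z": 0, "turn": 0, "jaw": 8.5}
  ]
}}

```text
t: 17.57
tool_pos: [0.5411, 0.1597, 0.2146]
tool_rot: [-1.571, -0.034, 0.029]
contact_force: [-0.6, 0.5, 1.0]
opening: 0.0847
```

```bash
python3 -c "
from c import *
import pickle
d=crop('b17',(140,330,190,450),sc=3); pickle.dump(d,open('b17.pkl','wb'))
g=cv2.cvtColor(d['img'],cv2.COLOR_RGB2GRAY).astype(int)
for c in (328,330,373,376): print(c,'up',g[205:232,c],'lo',g[260:285,c])
"
```

```text
t 17.6167 pos [0.5409 0.1596 0.214 ] yaw z 92.3 F [-0.3 -0.2  0.2] op 0.0853 q [ 0.16 -0.08  1.78 -0.    1.45 -1.46]
328 up [ 86 110 122 124 125 127 129 129 129 129 127 128 128 121 102  80  72  76
  80  83  81  83  80  80  81  82  82] lo [ 83  84  82  82  82  97 118 129 131 132 135 137 140 139 139 139 138 139
 139 130 104  77  68  67  66]
330 up [ 91 121 135 136 138 140 141 142 141 141 141 141 140 134 112  81  66  72
  80  81  81  81  81  80  81  78  74] lo [ 83  82  83  83  87 104 125 139 140 143 144 147 148 149 148 148 150 150
 150 140 112  77  66  68  68]
373 up [ 70  74  97 124 137 138 137 140 139 140 142 142 142 145 143 129 104  80
  69  70  73  81  93 101 108 111 113] lo [ 74  69  66  65  67  87 111 130 138 141 143 144 146 147 148 147 148 153
 154 145 117  82  67  65  66]
376 up [ 69  74  99 123 134 139 139 138 140 140 140 141 142 145 142 132 106  75
  65  66  65  68  68  67  69  73  81] lo [ 63  64  67  67  69  89 111 129 138 141 142 145 145 146 147 147 150 152
 155 145 117  83  68  67  64]
```

View pics/b17c.png

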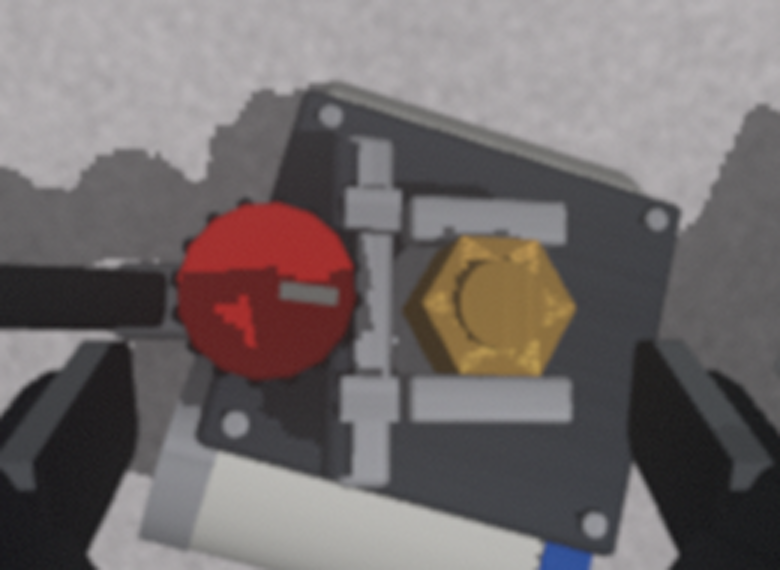

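Emit:
{"fn": "play_rows", "kwargs": {
  "moves": [
    {"x": 1.7, "y": -2.5, "z": 0, "turn": 0, "jaw": 4},
    {"x": 1.8, "y": -2.6, "z": 0, "turn": 0, "jaw": 0},
    {"x": 1.7, "y": -2.5, "z": 0, "turn": 0, "jaw": 0},
    {"x": 1.7, "y": -2.6, "z": -1.4, "turn": 0, "jaw": 0},
    {"x": 0, "y": 0, "z": -3, "turn": 0, "jaw": 0},
    {"x": 0, "y": 0, "z": -3, "turn": 0, "jaw": 0},
    {"x": 0, "y": 0, "z": -3, "turn": 0, "jaw": 0},
    {"x": 0, "y": 0, "z": 0, "turn": 0, "jaw": 0}
  ]
}}

```text
t: 18.28
tool_pos: [0.6045, 0.0571, 0.1014]
tool_rot: [-1.57, -0.021, 0.042]
contact_force: [-1.2, -0.3, -1.3]
opening: -0.0003
```

```bash
python3 -c "
from c import *
d=crop('c1',(0,400,0,640),sc=1.2)
d=crop('c1s',(130,300,260,460),cam='scene',sc=3.5)"
```

```text
t 18.3333 pos [0.6062 0.0574 0.1048] yaw z 92.3 F [ 0.3 -0.8  1.4] op -0.0002 q [-0.03  0.13  1.75 -0.    1.27 -1.64]
t 18.3833 pos [0.6084 0.0576 0.1081] yaw z 92.3 F [ 0.4  0.3 -0.2] op -0.0 q [-0.03  0.13  1.75 -0.    1.27 -1.64]
```

View pics/c1c.png

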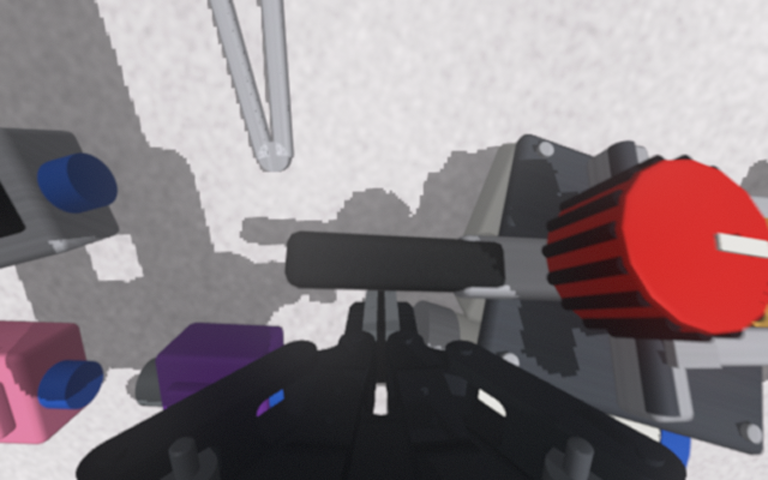

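View pics/c1sc.png

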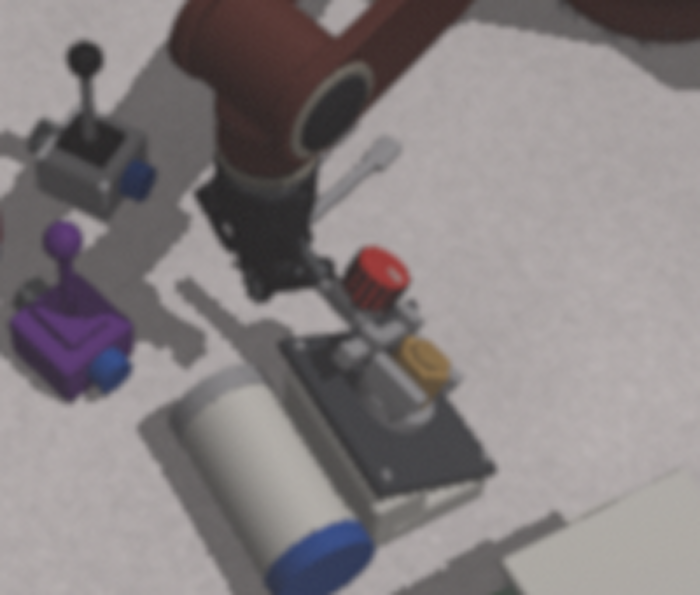

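Emit:
{"fn": "play_rows", "kwargs": {
  "moves": [
    {"x": -0.7, "y": 0, "z": 0, "turn": 0, "jaw": 0},
    {"x": -0.7, "y": 0, "z": -0.2, "turn": 0, "jaw": 0},
    {"x": -0.7, "y": 0.1, "z": -0.3, "turn": 0, "jaw": 0},
    {"x": -0.7, "y": 0.1, "z": -0.3, "turn": 0, "jaw": 0},
    {"x": -0.7, "y": 0.1, "z": -0.3, "turn": 0, "jaw": 0}
  ]
}}

```text
t: 18.8
tool_pos: [0.5766, 0.0596, 0.1007]
tool_rot: [-1.574, -0.041, 0.026]
contact_force: [7.8, -5.8, -4.8]
opening: -0.0
```

Emit:
{"fn": "play_rows", "kwargs": {
  "moves": [
    {"x": -0.7, "y": 0.1, "z": -0.4, "turn": 0, "jaw": 0},
    {"x": -0.7, "y": 0.1, "z": -0.4, "turn": 0, "jaw": 0}
  ]
}}

```text
t: 18.97
tool_pos: [0.5622, 0.0618, 0.0924]
tool_rot: [-1.574, -0.04, 0.027]
contact_force: [7.0, -3.5, -2.3]
opening: 0.0001
```

Emit:
{"fn": "play_rows", "kwargs": {
  "moves": [
    {"x": -0.7, "y": 0.15, "z": -0.4, "turn": 0, "jaw": 0},
    {"x": -0.7, "y": 0.2, "z": -0.4, "turn": 0, "jaw": 0},
    {"x": -0.5, "y": 0.2, "z": -0.3, "turn": 0, "jaw": 0}
  ]
}}

```text
t: 19.22
tool_pos: [0.5429, 0.0673, 0.0818]
tool_rot: [-1.574, -0.038, 0.027]
contact_force: [2.9, -9.0, 4.5]
opening: -0.0003
```

Emit:
{"fn": "play_rows", "kwargs": {
  "moves": [
    {"x": -0.5, "y": 0.2, "z": -0.3, "turn": 0, "jaw": 0},
    {"x": -0.5, "y": 0.2, "z": -0.2, "turn": 0, "jaw": 0}
  ]
}}

```text
t: 19.38
tool_pos: [0.5343, 0.0704, 0.078]
tool_rot: [-1.575, -0.04, 0.025]
contact_force: [7.6, -14.6, 9.2]
opening: 0.0001
```

```bash
python3 -c "
from c import *
d=crop('c2',(0,400,0,640),sc=1.2)"
```

```text
t 19.4333 pos [0.5335 0.0705 0.0781] yaw z 92.4 F [-0.3 -9.4  8. ] op 0.0001 q [-0.   -0.01  1.95 -0.    1.2  -1.62]
```

View pics/c2c.png

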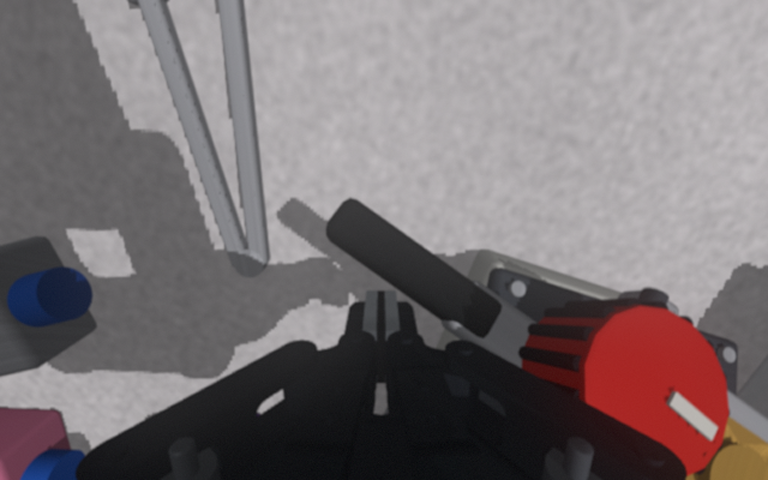

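Emit:
{"fn": "play_rows", "kwargs": {
  "moves": [
    {"x": 0.8, "y": -0.4, "z": 0.8, "turn": 0, "jaw": 0},
    {"x": 0, "y": -1.2, "z": 0, "turn": 0, "jaw": 0},
    {"x": 0, "y": -1.2, "z": 0, "turn": 0, "jaw": 0},
    {"x": -0.8, "y": 0, "z": 0, "turn": 0, "jaw": 0},
    {"x": -0.8, "y": 0, "z": 0, "turn": 0, "jaw": 0},
    {"x": 0, "y": 0, "z": 0, "turn": 0, "jaw": 0}
  ]
}}

```text
t: 19.93
tool_pos: [0.5207, 0.0446, 0.0812]
tool_rot: [-1.57, -0.03, 0.035]
contact_force: [0.0, 0.4, 0.3]
opening: 0.0004
```

```bash
python3 -c "
from c import *
d=crop('c3',(0,400,0,640),sc=1.2)"
```

```text
t 19.9833 pos [0.5215 0.0447 0.0814] yaw z 92.4 F [ 0.  -0.4  0.2] op 0.0002 q [-0.06 -0.05  1.97  0.    1.22 -1.67]
```

View pics/c3c.png

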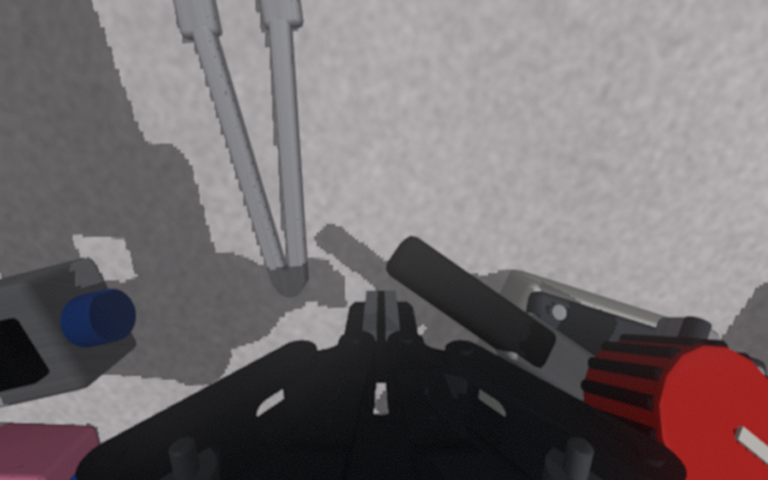

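Emit:
{"fn": "play_rows", "kwargs": {
  "moves": [
    {"x": -0.6, "y": 0.3, "z": 0, "turn": 0, "jaw": 0},
    {"x": -0.6, "y": 0.3, "z": 0, "turn": 0, "jaw": 0},
    {"x": 0, "y": 0, "z": 0, "turn": 0, "jaw": 0}
  ]
}}

```text
t: 20.23
tool_pos: [0.512, 0.0501, 0.083]
tool_rot: [-1.574, -0.037, 0.031]
contact_force: [2.6, -4.1, 0.5]
opening: 0.0002
```

Emit:
{"fn": "play_rows", "kwargs": {
  "moves": [
    {"x": -0.5, "y": 0.3, "z": 0, "turn": 0, "jaw": 0},
    {"x": 0, "y": 0, "z": 0, "turn": 0, "jaw": 0}
  ]
}}

```text
t: 20.4
tool_pos: [0.5077, 0.0528, 0.0834]
tool_rot: [-1.574, -0.039, 0.03]
contact_force: [4.4, -4.9, -0.4]
opening: -0.0003
```

Emit:
{"fn": "play_rows", "kwargs": {
  "moves": [
    {"x": -0.5, "y": 0.3, "z": -0.1, "turn": 0, "jaw": 0},
    {"x": 0, "y": 0, "z": 0, "turn": 0, "jaw": 0}
  ]
}}

```text
t: 20.57
tool_pos: [0.5031, 0.0558, 0.0825]
tool_rot: [-1.574, -0.039, 0.029]
contact_force: [6.0, -5.2, -1.0]
opening: -0.0001
```

Emit:
{"fn": "play_rows", "kwargs": {
  "moves": [
    {"x": -0.4, "y": 0.3, "z": -0.1, "turn": 0, "jaw": 0},
    {"x": 0, "y": 0, "z": 0, "turn": 0, "jaw": 0}
  ]
}}

```text
t: 20.73
tool_pos: [0.4991, 0.0588, 0.0815]
tool_rot: [-1.574, -0.039, 0.029]
contact_force: [6.6, -5.5, -0.0]
opening: -0.0
```

```bash
python3 -c "
from c import *
d=crop('c4',(0,400,0,640),sc=1.2)"
```

```text
t 20.7833 pos [0.4991 0.0588 0.0815] yaw z 92.5 F [ 5.6 -5.  -1.4] op 0.0002 q [-0.03 -0.1   2.03 -0.    1.21 -1.64]
```

View pics/c4c.png

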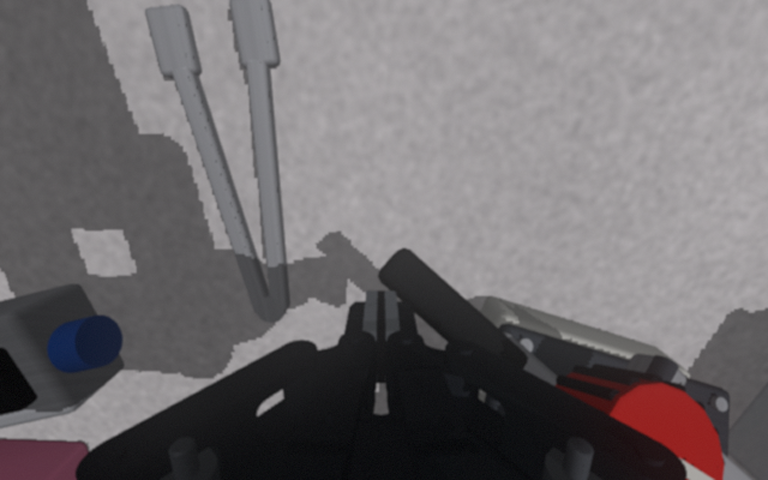

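Emit:
{"fn": "play_rows", "kwargs": {
  "moves": [
    {"x": -0.4, "y": 0.35, "z": -0.1, "turn": 0, "jaw": 0},
    {"x": 0, "y": 0, "z": 0, "turn": 0, "jaw": 0}
  ]
}}

```text
t: 20.95
tool_pos: [0.4949, 0.0622, 0.0803]
tool_rot: [-1.574, -0.039, 0.029]
contact_force: [6.3, -5.0, -0.5]
opening: 0.0001
```

Emit:
{"fn": "play_rows", "kwargs": {
  "moves": [
    {"x": -0.4, "y": 0.35, "z": -0.1, "turn": 0, "jaw": 0},
    {"x": 0, "y": 0, "z": 0, "turn": 0, "jaw": 0}
  ]
}}

```text
t: 21.12
tool_pos: [0.4908, 0.0658, 0.0792]
tool_rot: [-1.574, -0.039, 0.029]
contact_force: [5.8, -5.5, -1.2]
opening: -0.0002
```

Emit:
{"fn": "play_rows", "kwargs": {
  "moves": [
    {"x": -0.3, "y": 0.25, "z": -0.1, "turn": 0, "jaw": 0},
    {"x": 0, "y": 0, "z": 0, "turn": 0, "jaw": 0}
  ]
}}

```text
t: 21.28
tool_pos: [0.488, 0.0683, 0.0782]
tool_rot: [-1.574, -0.039, 0.029]
contact_force: [5.7, -5.4, -1.5]
opening: 0.0001
```

```bash
python3 -c "
from c import *
d=crop('c5',(0,400,0,640),sc=1.2)
crop('c5t',(140,240,220,350),cam='top',sc=6)"
```

```text
t 21.3333 pos [0.488  0.0683 0.0783] yaw z 92.5 F [ 6.8 -4.9 -2.1] op -0.0001 q [-0.01 -0.12  2.05 -0.    1.21 -1.62]
t 21.3833 pos [0.4879 0.0683 0.0782] yaw z 92.5 F [ 6.2 -4.7 -1.5] op -0.0001 q [-0.01 -0.12  2.05 -0.    1.21 -1.62]
```

View pics/c5c.png

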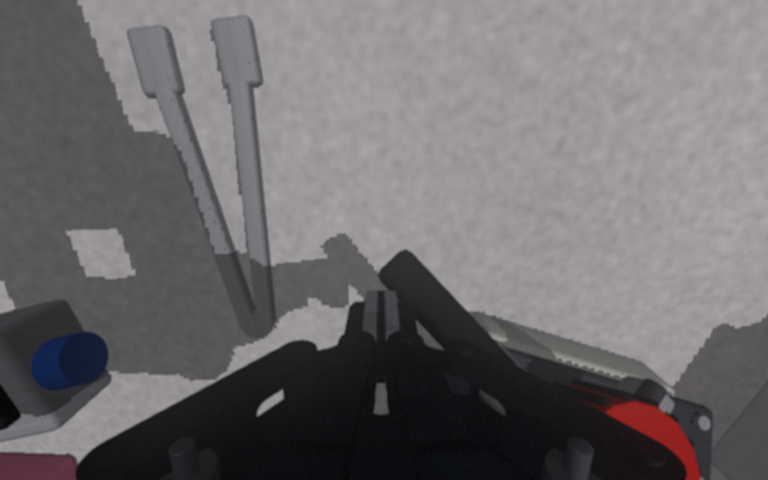

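View pics/c5tc.png

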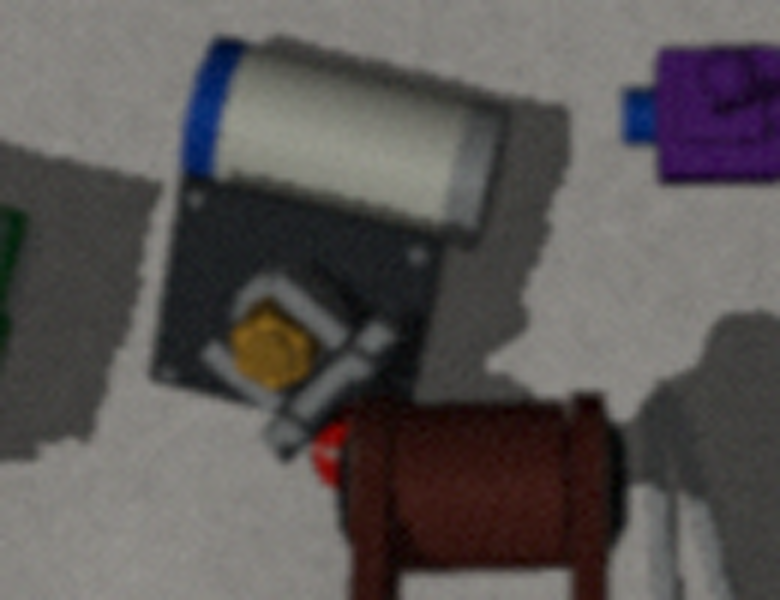

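Run:
```python
from h import *
from fit3 import P,a,e,u
d=eyes.get_image("top");N=P[0]
for ph in np.radians([-13,-12,15,20,25,30]):
    w=-e*np.cos(ph)+u*np.sin(ph); n=np.cross(a,w); A=proj(d,N);B=proj(d,N+.068*w);D=proj(d,N+.03*n)-A
    print(np.degrees(ph).round(),"w slope",np.degrees(np.arctan2(*(B-A)[::-1])).round(1),"rail",np.degrees(np.arctan2(*D[::-1])).round(1), ((B-(220,140))*6).round(), ((A-(220,140))*6).round())
```

```text
-13.0 w slope 1.6 rail -94.9 [391. 346.] [267. 343.]
-12.0 w slope 2.6 rail -93.8 [391. 348.] [267. 343.]
15.0 w slope 26.6 rail -63.7 [380. 400.] [267. 343.]
20.0 w slope 31.0 rail -58.0 [375. 408.] [267. 343.]
25.0 w slope 35.4 rail -52.3 [369. 416.] [267. 343.]
30.0 w slope 39.8 rail -46.6 [363. 423.] [267. 343.]
```

Emit:
{"fn": "play_rows", "kwargs": {
  "moves": [
    {"x": -0.4, "y": 0.4, "z": -0.1, "turn": 0, "jaw": 0},
    {"x": 0, "y": 0, "z": 0, "turn": 0, "jaw": 0}
  ]
}}

```text
t: 21.6
tool_pos: [0.4836, 0.0725, 0.0771]
tool_rot: [-1.574, -0.038, 0.03]
contact_force: [5.6, -5.0, -0.6]
opening: 0.0
```

Emit:
{"fn": "play_rows", "kwargs": {
  "moves": [
    {"x": -0.4, "y": 0.4, "z": -0.1, "turn": 0, "jaw": 0},
    {"x": 0, "y": 0, "z": 0, "turn": 0, "jaw": 0}
  ]
}}

```text
t: 21.77
tool_pos: [0.4794, 0.0767, 0.076]
tool_rot: [-1.573, -0.038, 0.03]
contact_force: [4.8, -3.7, -0.7]
opening: 0.0004
```

Emit:
{"fn": "play_rows", "kwargs": {
  "moves": [
    {"x": 0.5, "y": -2, "z": 1, "turn": 0, "jaw": 0},
    {"x": 0, "y": 0, "z": 4, "turn": 0, "jaw": 0},
    {"x": 0, "y": 0, "z": 4, "turn": 0, "jaw": 0},
    {"x": 1.4, "y": 2, "z": 4, "turn": 0, "jaw": 4},
    {"x": 1.4, "y": 2.7, "z": 0.8, "turn": 0, "jaw": 8.5},
    {"x": 1.4, "y": 2.7, "z": 0, "turn": 0, "jaw": 8.5},
    {"x": 1.4, "y": 2.7, "z": 0, "turn": 0, "jaw": 8.5},
    {"x": 0, "y": 0, "z": 0, "turn": 0, "jaw": 8.5}
  ]
}}

```text
t: 22.43
tool_pos: [0.5385, 0.16, 0.2092]
tool_rot: [-1.568, -0.037, 0.035]
contact_force: [-1.4, 0.8, -0.5]
opening: 0.0605
```

Emit:
{"fn": "play_rows", "kwargs": {
  "moves": [
    {"x": 0, "y": 0, "z": 0, "turn": 0, "jaw": 8.5},
    {"x": 0, "y": 0, "z": 0, "turn": 0, "jaw": 8.5}
  ]
}}

```text
t: 22.6
tool_pos: [0.5368, 0.156, 0.2083]
tool_rot: [-1.571, -0.033, 0.035]
contact_force: [-0.1, -0.7, 0.3]
opening: 0.0833
```

```bash
python3 -c "
from c import *
import pickle
d=crop('c6',(140,330,190,450),sc=3); pickle.dump(d,open('c6.pkl','wb'))"
```

```text
t 22.65 pos [0.5369 0.1555 0.2084] yaw z 92.4 F [ 0.6 -0.2  0.6] op 0.085 q [ 0.15 -0.09  1.79 -0.    1.44 -1.46]
```

View pics/c6c.png

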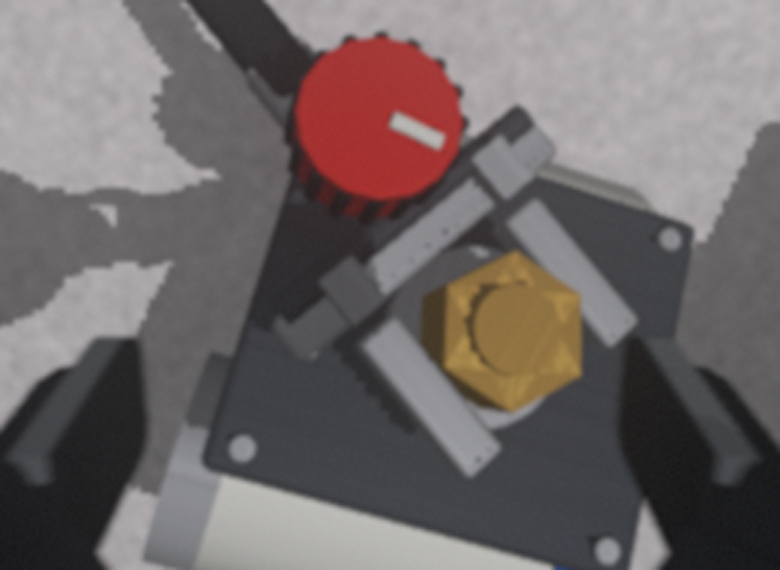

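```bash
python3 - <<'E'
from h import *
import pickle
from fit3 import P,a,e,u
N=P[0]
def onpl(d,p,h):
    o,v=ray(d,p); X=o+v*(a@(N+h*a-o))/(a@v)-N; return np.array([-(X@e),X@u])*1000
def ang(d,A,B,h):
    v=onpl(d,B,h)-onpl(d,A,h); return np.degrees(np.arctan2(v[1],v[0])).round(1)
q=lambda x,y:(190+x/3,140+y/3)
d=pickle.load(open("b17.pkl","rb")); print("b17 hex flats",ang(d,q(540,237),q(462,237),0),ang(d,q(542,376),q(464,376),0),"center",onpl(d,q(500,307),0),"jaw",ang(d,q(566,244),q(412,237),-.01),ang(d,q(572,379),q(412,377),-.01))
d=pickle.load(open("c6.pkl","rb"))
V=[(515,250),(582,290),(582,378),(512,412),(444,372),(445,292)]
print("c6 hex edges",[ang(d,q(*V[i]),q(*V[(i+1)%6]),0)%60 for i in range(6)],[np.linalg.norm(onpl(d,q(*v),0)).round(1) for v in V])
print("jaws",ang(d,q(612,345),q(510,220),-.01),ang(d,q(500,450),q(395,318),-.01))
n=onpl(d,q(612,345),-.01)-onpl(d,q(510,220),-.01);n/=np.linalg.norm(n);n=np.array([-n[1],n[0]])
print("gap",[n@onpl(d,q(*p),-.01) for p in ((612,345),(510,220),(500,450),(395,318))])
E
python3 -c "
import pickle,cv2
d=pickle.load(open('c6.pkl','rb'));a=d['img'][195:305,295:415,::-1];cv2.imwrite('pics/c6z.png',cv2.resize(a,(648,594),interpolation=cv2.INTER_CUBIC))"
```

```text
b17 hex flats -16.4 -15.0 center [ 1.97003238 -0.33373416] jaw -13.8 -14.3
c6 hex edges [np.float64(14.5), np.float64(17.700000000000003), np.float64(20.9), np.float64(14.3), np.float64(16.400000000000006), np.float64(14.099999999999994)] [np.float64(23.7), np.float64(22.5), np.float64(21.4), np.float64(21.9), np.float64(25.0), np.float64(24.6)]
jaws 35.5 35.5
gap [np.float64(-22.39806084018391), np.float64(-22.398060840183913), np.float64(23.922727701181397), np.float64(23.895877152503257)]
```

View pics/c6z.png

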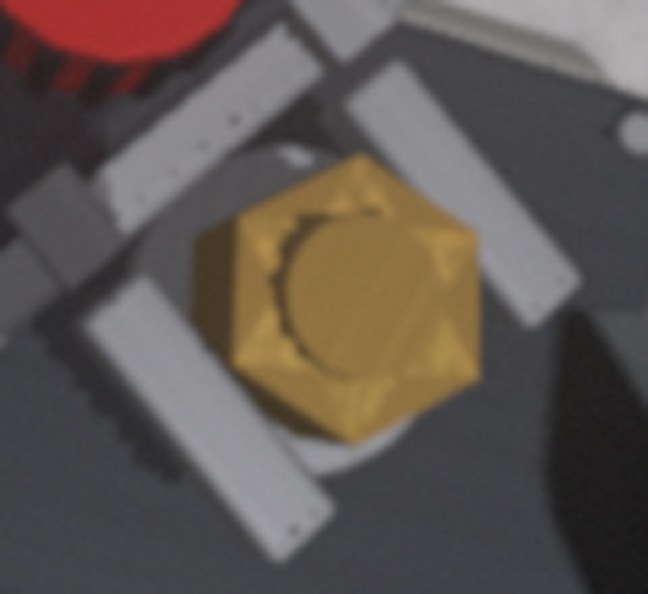

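Run:
```python
from h import *
import pickle
from fit3 import P,a,e,u
N=P[0]
def onpl(d,p,h):
    o,v=ray(d,p); X=o+v*(a@(N+h*a-o))/(a@v)-N; return np.array([-(X@e),X@u])*1000
q=lambda x,y:(190+x/3,140+y/3)
for f,A,B,j in (("b9",(282,290),(332,263),0),("b11",(277,294),(335,293),0),("b14",(280,300),(338,306),0),("b17",(280,290),(338,297),-14.05),("c6",(392,118),(443,142),35.5)):
    d=pickle.load(open(f+".pkl","rb")); v=onpl(d,q(*B),.0275)-onpl(d,q(*A),.0275); m=np.degrees(np.arctan2(v[1],v[0])); print(f,m.round(1),"rel",(m-j).round(1))
```

```text
b9 135.5 rel 135.5
b11 163.2 rel 163.2
b14 170.1 rel 170.1
b17 171.0 rel 185.1
c6 -171.6 rel -207.1
```

Run:
```python
from h import *
from fit3 import P,a,e,u,r3
N=P[0];hh=r3.x[5]
for deg in (35.5,30,25,20,17.5):
    p=np.radians(deg-0.0); w=-e*np.cos(p)+u*np.sin(p); m=e*np.sin(p)+u*np.cos(p)
    C=N+.15*w+hh*a; mh=m[:2]/np.linalg.norm(m[:2])
    print(deg,"bar r.15",C.round(4),"finger down side",(C[:2]+mh*.023).round(4),"end",(N+.172*w+hh*a).round(4),"mh",mh.round(2),"wheel",(N+.068*w+.0125*a).round(3))
```

```text
35.5 bar r.15 [0.4741 0.0964 0.0737] finger down side [0.4607 0.1152] end [0.4588 0.082  0.0673] mh [-0.58  0.81] wheel [0.517 0.154 0.124]
30 bar r.15 [0.4822 0.0862 0.0798] finger down side [0.467  0.1035] end [0.4681 0.0703 0.0743] mh [-0.66  0.75] wheel [0.52  0.149 0.126]
25 bar r.15 [0.4903 0.0778 0.0856] finger down side [0.4736 0.0935] end [0.4774 0.0606 0.0809] mh [-0.73  0.69] wheel [0.524 0.146 0.129]
20 bar r.15 [0.4991 0.0702 0.0916] finger down side [0.481  0.0843] end [0.4875 0.0519 0.0879] mh [-0.79  0.61] wheel [0.528 0.142 0.132]
17.5 bar r.15 [0.5038 0.0668 0.0947] finger down side [0.4849 0.08  ] end [0.4928 0.048  0.0914] mh [-0.82  0.57] wheel [0.53  0.141 0.133]
```

Emit:
{"fn": "play_rows", "kwargs": {
  "moves": [
    {"x": -3.3, "y": -1.2, "z": 0, "turn": 0, "jaw": 0},
    {"x": -3.3, "y": -1.2, "z": 0, "turn": 0, "jaw": 0},
    {"x": -3.3, "y": -1.1, "z": -1, "turn": 0, "jaw": 0},
    {"x": 0, "y": 0, "z": -3.5, "turn": 0, "jaw": 0},
    {"x": 0, "y": 0, "z": -3.5, "turn": 0, "jaw": 0},
    {"x": 0, "y": 0, "z": -3.5, "turn": 0, "jaw": 0},
    {"x": 0, "y": 0, "z": -3.6, "turn": 0, "jaw": 0},
    {"x": 0, "y": 0, "z": 0, "turn": 0, "jaw": 0}
  ]
}}

```text
t: 23.32
tool_pos: [0.4319, 0.1193, 0.0505]
tool_rot: [-1.572, -0.021, 0.043]
contact_force: [-2.2, 0.6, -1.0]
opening: -0.0001
```

```bash
python3 -c "
from c import *
d=crop('d1',(0,400,0,640),sc=1.2)"
```

```text
t 23.3667 pos [0.4344 0.1197 0.054 ] yaw z 92.3 F [0.6 0.  1.5] op 0.0001 q [ 0.1  -0.19  2.15 -0.    1.18 -1.51]
```

View pics/d1c.png

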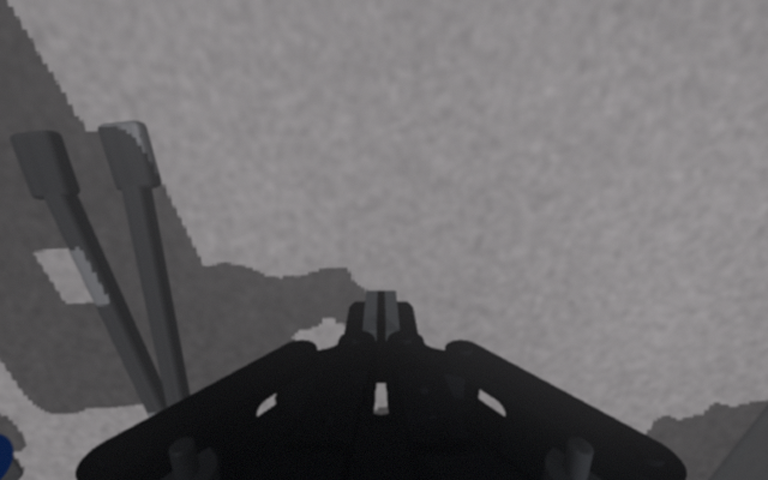

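Emit:
{"fn": "play_rows", "kwargs": {
  "moves": [
    {"x": 0.5, "y": -0.65, "z": 0, "turn": 0, "jaw": 0},
    {"x": 0.5, "y": -0.65, "z": 0, "turn": 0, "jaw": 0},
    {"x": 0.5, "y": -0.65, "z": 0.1, "turn": 0, "jaw": 0},
    {"x": 0.5, "y": -0.65, "z": 0.1, "turn": 0, "jaw": 0},
    {"x": 0, "y": 0, "z": 0, "turn": 0, "jaw": 0}
  ]
}}

```text
t: 23.78
tool_pos: [0.4612, 0.0939, 0.0629]
tool_rot: [-1.57, -0.035, 0.029]
contact_force: [-1.3, 0.4, 1.8]
opening: 0.0002
```

Emit:
{"fn": "play_rows", "kwargs": {
  "moves": [
    {"x": 0.6, "y": -0.6, "z": 0.2, "turn": 0, "jaw": 0},
    {"x": 0.6, "y": -0.6, "z": 0.2, "turn": 0, "jaw": 0},
    {"x": 0, "y": 0, "z": 0, "turn": 0, "jaw": 0}
  ]
}}

```text
t: 24.03
tool_pos: [0.4726, 0.0821, 0.0661]
tool_rot: [-1.571, -0.035, 0.03]
contact_force: [-1.5, 0.5, 1.4]
opening: 0.0003
```

```bash
cat > topang.py <<'E'
from c import *
from fit3 import P,a,e,u,r3
N=P[0]
def ov(tag,degs):
    d=look(tag,"top"); im=d["img"][150:230,225:325,::-1]; im=cv2.resize(im,None,fx=7,fy=7,interpolation=cv2.INTER_CUBIC)
    for deg in degs:
        p=np.radians(deg); w=-e*np.cos(p)+u*np.sin(p); A=proj(d,N-.01*a);B=proj(d,N+.17*w-.01*a)
        f=lambda x:tuple(int(v) for v in (x-(225,150))*7)
        cv2.line(im,f(A),f(B),(0,255,0),1)
    cv2.imwrite(f"pics/{tag}c.png",im)
E
python3 -c "
from topang import *
ov('d2t',(16,26,36))
crop('d2',(0,400,0,640),sc=1.2)"
```

```text
t 24.0833 pos [0.4722 0.0824 0.0655] yaw z 92.4 F [-0.4 -0.4  0.3] op 0.0002 q [ 0.02 -0.14  2.09 -0.    1.19 -1.59]
t 24.1333 pos [0.4718 0.0825 0.065 ] yaw z 92.4 F [ 0.4 -0.4  0.4] op 0.0002 q [ 0.02 -0.14  2.09 -0.    1.19 -1.59]
```

View pics/d2tc.png

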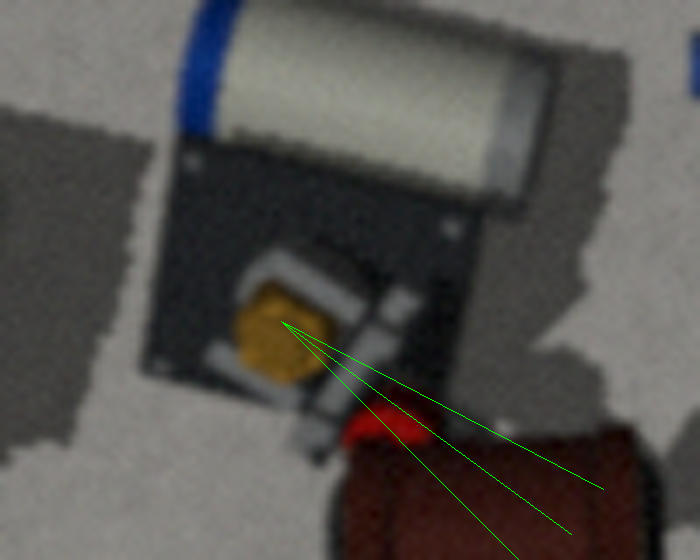

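View pics/d2c.png

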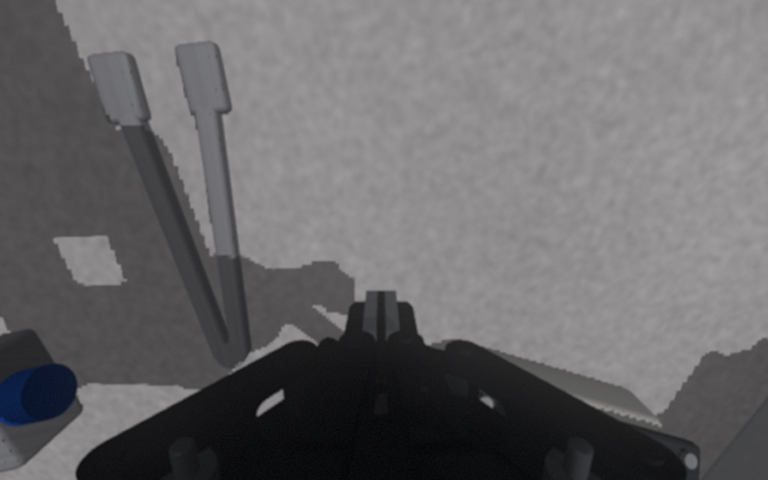

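Emit:
{"fn": "play_rows", "kwargs": {
  "moves": [
    {"x": 0.5, "y": -0.35, "z": 0.2, "turn": 0, "jaw": 0},
    {"x": 0.4, "y": -0.3, "z": 0.2, "turn": 0, "jaw": 0},
    {"x": 0, "y": 0, "z": 0, "turn": 0, "jaw": 0}
  ]
}}

```text
t: 24.38
tool_pos: [0.48, 0.076, 0.0685]
tool_rot: [-1.571, -0.033, 0.033]
contact_force: [-3.6, 1.0, 2.7]
opening: -0.0003
```

Emit:
{"fn": "play_rows", "kwargs": {
  "moves": [
    {"x": -1.5, "y": 1, "z": 0, "turn": 0, "jaw": 0},
    {"x": 0, "y": 0, "z": 4, "turn": 0, "jaw": 0},
    {"x": 0, "y": 0, "z": 4, "turn": 0, "jaw": 0},
    {"x": 2, "y": 1.7, "z": 4, "turn": 0, "jaw": 4},
    {"x": 2.4, "y": 2.3, "z": 2.5, "turn": 0, "jaw": 8.5},
    {"x": 2.4, "y": 2.3, "z": 0, "turn": 0, "jaw": 8.5},
    {"x": 0, "y": 0, "z": 0, "turn": 0, "jaw": 8.5},
    {"x": 0, "y": 0, "z": 0, "turn": 0, "jaw": 8.5}
  ]
}}

```text
t: 25.05
tool_pos: [0.5311, 0.1478, 0.2077]
tool_rot: [-1.571, -0.035, 0.034]
contact_force: [-0.5, -0.4, -0.7]
opening: 0.0606
```

```bash
python3 -c "
from c import *
import pickle
d=crop('d3',(120,330,190,450),sc=3); pickle.dump(d,open('d3.pkl','wb'))"
```

```text
t 25.1 pos [0.53   0.1472 0.207 ] yaw z 92.5 F [-0.   0.2  0.1] op 0.0677 q [ 0.14 -0.11  1.81 -0.    1.44 -1.48]
```

View pics/d3c.png

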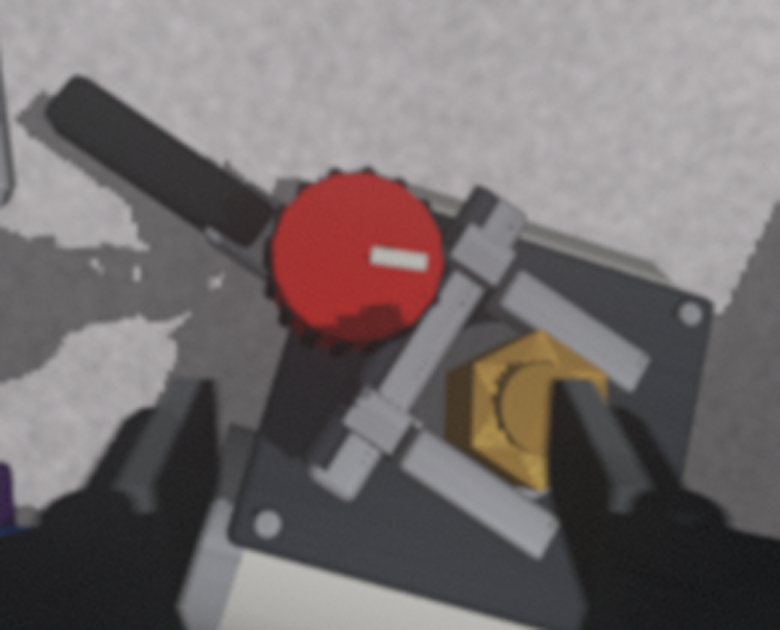

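Run:
```python
from h import *
import pickle
from fit3 import P,a,e,u
N=P[0]; d=pickle.load(open("d3.pkl","rb"))
def onpl(p,h):
    o,v=ray(d,p); X=o+v*(a@(N+h*a-o))/(a@v)-N; return np.array([-(X@e),X@u])*1000
q=lambda x,y:(190+x/3,120+y/3)
ang=lambda A,B,h:(lambda v:np.degrees(np.arctan2(v[1],v[0])).round(1))(onpl(q(*B),h)-onpl(q(*A),h))
print("jaws",ang((632,390),(500,308),-.01),ang((560,520),(428,432),-.01),ang((540,558),(402,465),-.01))
print("hex",ang((542,330),(473,372),0)%60,ang((473,372),(473,452),0)%60,ang((473,452),(540,492),0)%60)
print("mark",ang((370,257),(428,263),.0275))
n=onpl(q(632,390),-.01)-onpl(q(500,308),-.01);n/=np.linalg.norm(n);n=np.array([-n[1],n[0]])
print("gap",[(n@onpl(q(*p),-.01)).round(1) for p in ((632,390),(500,308),(560,520),(428,432))])
o,v=ray(d,q(357,257)); X=o+v*(a@(N+.0275*a-o))/(a@v); print("wheel",(X-.015*a).round(4))
```

```text
jaws 15.5 17.5 17.8
hex 14.200000000000003 16.0 14.699999999999989
mark 168.9
gap [np.float64(-21.7), np.float64(-21.7), np.float64(23.0), np.float64(21.4)]
wheel [0.529  0.1394 0.1326]
```

Emit:
{"fn": "play_rows", "kwargs": {
  "moves": [
    {"x": -0.1, "y": -0.8, "z": -0.8, "turn": 2, "jaw": 5.4},
    {"x": 0, "y": 0, "z": -1.5, "turn": 2, "jaw": 5.4},
    {"x": 0, "y": 0, "z": -1.5, "turn": 0, "jaw": 5.4},
    {"x": 0, "y": 0, "z": 0, "turn": 0, "jaw": 5.4},
    {"x": 0, "y": 0, "z": 0, "turn": 0, "jaw": 5.4}
  ]
}}

```text
t: 25.52
tool_pos: [0.5275, 0.1384, 0.1682]
tool_rot: [-1.57, -0.085, 0.09]
contact_force: [-0.6, 0.1, -0.1]
opening: 0.054
```

```bash
python3 -c "
from c import *
crop('d4')"
```

```text
t 25.5667 pos [0.5284 0.1386 0.1695] yaw z 96.4 F [ 0.2 -0.  -0.4] op 0.0538 q [ 0.12 -0.09  1.86 -0.    1.37 -1.56]
```

View pics/d4c.png

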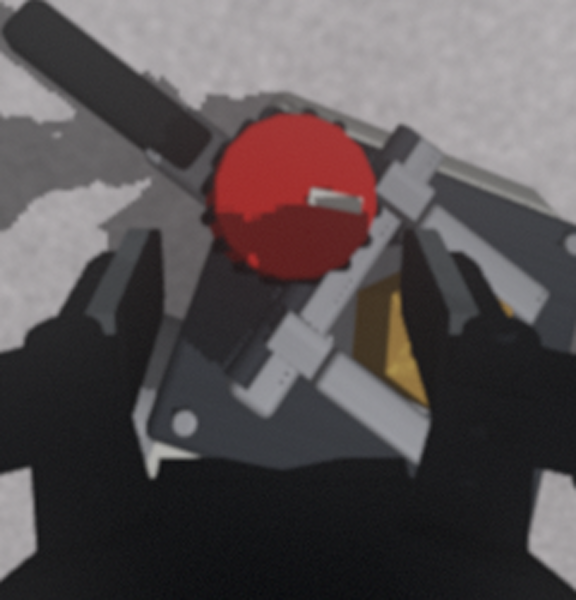

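Emit:
{"fn": "play_rows", "kwargs": {
  "moves": [
    {"x": 0, "y": 0.4, "z": -1.2, "turn": 0, "jaw": 5.4},
    {"x": 0, "y": 0, "z": -1.8, "turn": 0, "jaw": 5.4},
    {"x": 0, "y": 0, "z": -1.7, "turn": 0, "jaw": 5.4},
    {"x": 0, "y": 0, "z": 0, "turn": 0, "jaw": 5.4},
    {"x": 0, "y": 0, "z": 0, "turn": 0, "jaw": 5.4}
  ]
}}

```text
t: 25.98
tool_pos: [0.5283, 0.1431, 0.1219]
tool_rot: [-1.569, -0.086, 0.09]
contact_force: [0.2, -0.6, -0.3]
opening: 0.0537
```

Emit:
{"fn": "play_rows", "kwargs": {
  "moves": [
    {"x": 0, "y": 0, "z": 0, "turn": 0, "jaw": 4.0},
    {"x": 0, "y": 0, "z": 0, "turn": 0, "jaw": 4.0},
    {"x": 0, "y": 0, "z": 0, "turn": 0, "jaw": 4.0},
    {"x": 0, "y": 0, "z": 0, "turn": 0, "jaw": 4.0}
  ],
  "squeeze": 22
}}

```text
t: 26.32
tool_pos: [0.5283, 0.1409, 0.123]
tool_rot: [-1.574, -0.086, 0.089]
contact_force: [-3.5, -7.1, -1.8]
opening: 0.0462
```

```bash
python3 -c "
from c import *
crop('d5')"
```

```text
t 26.3667 pos [0.5284 0.1409 0.123 ] yaw z 96.4 F [-2.6 -7.6 -1.8] op 0.0461 q [ 0.13 -0.04  1.89 -0.01  1.29 -1.55]
```

Emit:
{"fn": "play_rows", "kwargs": {
  "moves": [
    {"x": 0, "y": 0, "z": 0, "turn": -5, "jaw": 4.0},
    {"x": 0, "y": 0, "z": 0, "turn": -5, "jaw": 4.0},
    {"x": 0, "y": 0, "z": 0, "turn": -5, "jaw": 4.0},
    {"x": 0, "y": 0, "z": 0, "turn": -5, "jaw": 4.0},
    {"x": 0, "y": 0, "z": 0, "turn": 0, "jaw": 4.0}
  ]
}}

```text
t: 26.78
tool_pos: [0.5281, 0.1408, 0.1217]
tool_rot: [-1.568, 0.19, -0.187]
contact_force: [-0.9, -7.5, -7.4]
opening: 0.0433
```

Emit:
{"fn": "play_rows", "kwargs": {
  "moves": [
    {"x": 0, "y": 0, "z": 0, "turn": -5, "jaw": 4.0},
    {"x": 0, "y": 0, "z": 0, "turn": -5, "jaw": 4.0},
    {"x": 0, "y": 0, "z": 0, "turn": -5, "jaw": 4.0},
    {"x": 0, "y": 0, "z": 0, "turn": 0, "jaw": 4.0}
  ]
}}

```text
t: 27.12
tool_pos: [0.5286, 0.1401, 0.1202]
tool_rot: [-1.541, 0.391, -0.393]
contact_force: [3.2, -13.5, -15.5]
opening: 0.043
```

```bash
python3 -c "
from c import *
crop('d6')
a=cv2.imread('pics/d5c.png');b=cv2.imread('pics/d6c.png');m=np.hstack([a,b]);cv2.imwrite('pics/d6m.png',cv2.resize(m,(800,417)))"
```

```text
t 27.1667 pos [0.5287 0.1401 0.1202] yaw z 61.5 F [  2.2 -13.2 -15.4] op 0.0431 q [ 0.13 -0.04  1.89 -0.01  1.28 -0.94]
```

View pics/d6m.png

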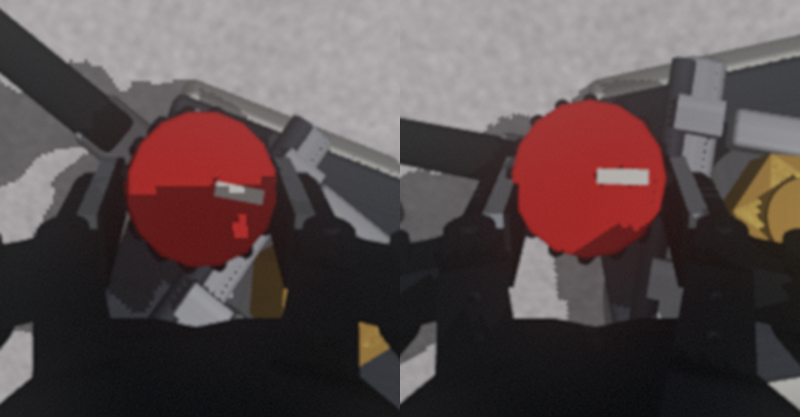

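Emit:
{"fn": "play_rows", "kwargs": {
  "moves": [
    {"x": 0, "y": 0, "z": 0, "turn": 0, "jaw": 5.6},
    {"x": 0, "y": 0, "z": 0, "turn": 0, "jaw": 5.6},
    {"x": 0, "y": 0, "z": 1.5, "turn": 0, "jaw": 5.4},
    {"x": 0, "y": 0, "z": 3, "turn": 6, "jaw": 5.4},
    {"x": 0, "y": 0, "z": 3, "turn": 6, "jaw": 6.4},
    {"x": 0, "y": 0.7, "z": 1, "turn": 7, "jaw": 8.5},
    {"x": 0, "y": 1, "z": 0, "turn": 6, "jaw": 8.5},
    {"x": 0, "y": 0, "z": 0, "turn": 6, "jaw": 8.5}
  ]
}}

```text
t: 27.83
tool_pos: [0.5308, 0.1621, 0.212]
tool_rot: [-1.568, -0.044, 0.033]
contact_force: [-0.5, -0.4, -0.7]
opening: 0.085
```

Emit:
{"fn": "play_rows", "kwargs": {
  "moves": [
    {"x": 0, "y": 0, "z": 0, "turn": 0, "jaw": 8.5},
    {"x": 0, "y": 0, "z": 0, "turn": 0, "jaw": 8.5}
  ]
}}

```text
t: 28.0
tool_pos: [0.5296, 0.1607, 0.2092]
tool_rot: [-1.57, -0.033, 0.03]
contact_force: [-0.1, 0.1, 0.0]
opening: 0.0851
```

```bash
python3 -c "
from c import *
import pickle
d=crop('d7',(120,330,190,450),sc=3); pickle.dump(d,open('d7.pkl','wb'))"
```

```text
t 28.05 pos [0.5294 0.1605 0.2087] yaw z 92.3 F [ 0.2 -0.3  0.2] op 0.0848 q [ 0.16 -0.11  1.81  0.    1.44 -1.45]
```

View pics/d7c.png

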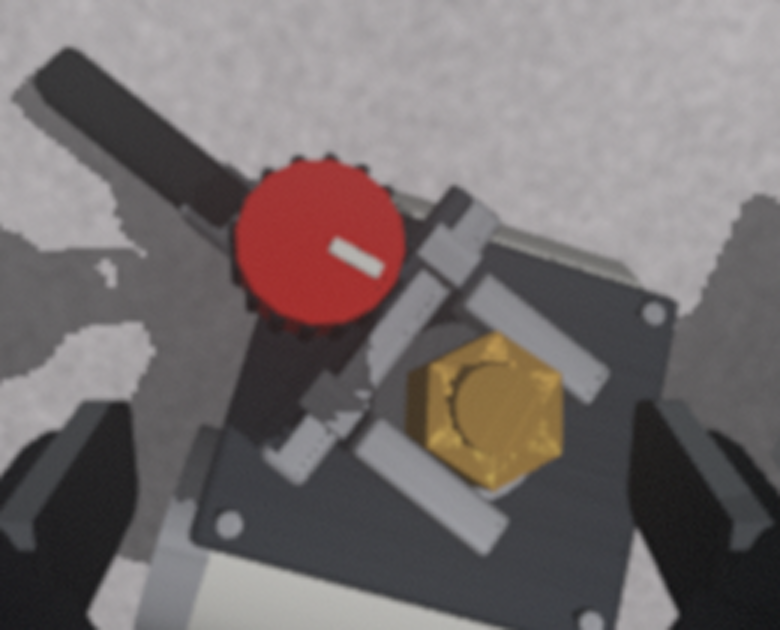

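```bash
cat > meas.py <<'E'
from h import *
import pickle
from fit3 import P,a,e,u
N=P[0]
class M:
    def __init__(s,f,r0=120): s.d=pickle.load(open(f,"rb"));s.q=lambda x,y:(190+x/3,r0+y/3)
    def pl(s,p,h):
        o,v=ray(s.d,s.q(*p)); X=o+v*(a@(N+h*a-o))/(a@v)-N; return np.array([-(X@e),X@u])*1000
    def ang(s,A,B,h): v=s.pl(B,h)-s.pl(A,h); return np.degrees(np.arctan2(v[1],v[0])).round(1)
    def gap(s,A,B,pts,h=-.01):
        n=s.pl(B,h)-s.pl(A,h);n/=np.linalg.norm(n);n=np.array([-n[1],n[0]]); return [(n@s.pl(p,h)).round(1) for p in pts]
    def wheel(s,c):
        o,v=ray(s.d,s.q(*c)); X=o+v*(a@(N+.0275*a-o))/(a@v); return (X-.015*a).round(4)
E
python3 - <<'E'
from meas import *
m=M("d7.pkl")
print("jaws",m.ang((590,402),(465,306),-.01),m.ang((508,522),(378,420),-.01),m.ang((487,555),(357,452),-.01), m.ang((608,375),(488,278),-.01))
V=[(497,330),(562,370),(562,450),(494,489),(430,452),(430,372)]
print("hex",[m.ang(V[i],V[(i+1)%6],0)%60 for i in range(6)])
print("mark",m.ang((332,243),(382,270),.0275),"wheel",m.wheel((320,241)))
print("gap",m.gap((590,402),(465,306),((590,402),(465,306),(508,522),(378,420))))
E
```

```text
jaws 21.6 22.1 22.4 23.1
hex [np.float64(15.5), np.float64(17.5), np.float64(17.5), np.float64(14.1), np.float64(15.599999999999994), np.float64(13.300000000000011)]
mark -167.8 wheel [0.5251 0.1427 0.1299]
gap [np.float64(21.0), np.float64(21.0), np.float64(-22.8), np.float64(-22.3)]
```

Emit:
{"fn": "play_rows", "kwargs": {
  "moves": [
    {"x": -0.4, "y": -0.8, "z": -0.5, "turn": -2, "jaw": 5.4},
    {"x": 0, "y": -0.85, "z": -1.5, "turn": -2, "jaw": 5.4},
    {"x": 0, "y": 0, "z": -2.3, "turn": 0, "jaw": 5.4},
    {"x": 0, "y": 0, "z": -2.3, "turn": 0, "jaw": 5.4},
    {"x": 0, "y": 0, "z": -2.2, "turn": 0, "jaw": 5.4},
    {"x": 0, "y": 0, "z": 0, "turn": 0, "jaw": 5.4},
    {"x": 0, "y": 0, "z": 0, "turn": 0, "jaw": 5.4}
  ]
}}

```text
t: 28.63
tool_pos: [0.5236, 0.143, 0.1181]
tool_rot: [-1.571, 0.026, -0.02]
contact_force: [-0.1, 0.9, 0.4]
opening: 0.0541
```

Emit:
{"fn": "play_rows", "kwargs": {
  "moves": [
    {"x": 0, "y": 0, "z": 0, "turn": 0, "jaw": 4.0},
    {"x": 0, "y": 0, "z": 0, "turn": 0, "jaw": 4.0},
    {"x": 0, "y": 0, "z": 0, "turn": 0, "jaw": 4.0},
    {"x": 0, "y": 0, "z": 0, "turn": 0, "jaw": 4.0}
  ]
}}

```text
t: 28.97
tool_pos: [0.5251, 0.1427, 0.1206]
tool_rot: [-1.573, 0.022, -0.023]
contact_force: [-2.2, -5.0, -1.2]
opening: 0.0447
```

Emit:
{"fn": "play_rows", "kwargs": {
  "moves": [
    {"x": 0.25, "y": -0.15, "z": 0.15, "turn": 0, "jaw": 4.0},
    {"x": 0.25, "y": -0.15, "z": 0.15, "turn": 0, "jaw": 4.0},
    {"x": 0.2, "y": -0.1, "z": 0.1, "turn": 0, "jaw": 4.0},
    {"x": 0, "y": 0, "z": 0, "turn": 0, "jaw": 4.0}
  ]
}}

```text
t: 29.3
tool_pos: [0.5287, 0.1398, 0.123]
tool_rot: [-1.571, 0.029, -0.014]
contact_force: [-10.9, -1.5, 1.5]
opening: 0.0449
```

```bash
python3 -c "
from c import *
crop('d8')"
```

```text
t 29.35 pos [0.5287 0.1398 0.123 ] yaw z 88.4 F [-11.5  -0.8   0.1] op 0.0451 q [ 0.12 -0.03  1.89  0.    1.3  -1.42]
```

View pics/d8c.png

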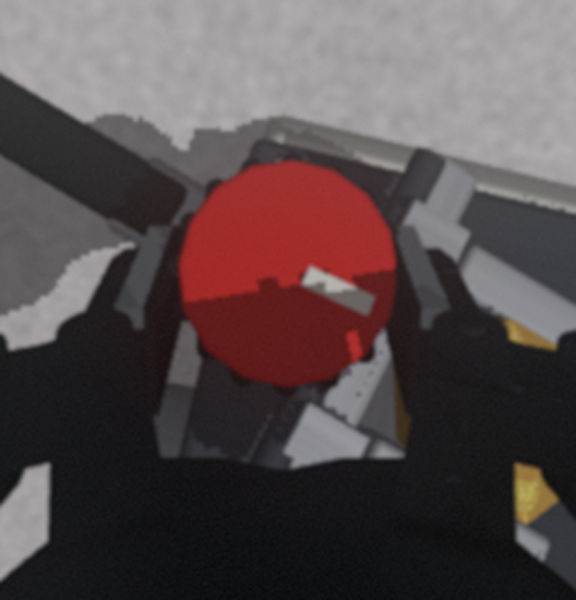

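Emit:
{"fn": "play_rows", "kwargs": {
  "moves": [
    {"x": 0.1, "y": 0, "z": 0, "turn": -4, "jaw": 4.0},
    {"x": 0.1, "y": 0, "z": 0, "turn": -4, "jaw": 4.0},
    {"x": 0, "y": 0, "z": 0, "turn": -4, "jaw": 4.0},
    {"x": 0, "y": 0, "z": 0, "turn": -4, "jaw": 4.0},
    {"x": 0, "y": 0, "z": 0, "turn": 0, "jaw": 4.0}
  ]
}}

```text
t: 29.77
tool_pos: [0.5318, 0.1383, 0.1222]
tool_rot: [-1.562, 0.246, -0.238]
contact_force: [-5.4, -8.0, -6.8]
opening: 0.0434
```

Emit:
{"fn": "play_rows", "kwargs": {
  "moves": [
    {"x": 0, "y": 0, "z": 0, "turn": -4, "jaw": 4.0},
    {"x": 0, "y": 0, "z": 0, "turn": -4, "jaw": 4.0},
    {"x": 0, "y": 0, "z": 0, "turn": 0, "jaw": 4.0}
  ]
}}

```text
t: 30.02
tool_pos: [0.5327, 0.1374, 0.1219]
tool_rot: [-1.548, 0.352, -0.349]
contact_force: [-2.4, -11.8, -10.2]
opening: 0.0434
```

Emit:
{"fn": "play_rows", "kwargs": {
  "moves": [
    {"x": 0, "y": 0, "z": 0, "turn": 0, "jaw": 5.6},
    {"x": 0, "y": 0, "z": 0, "turn": 0, "jaw": 5.6},
    {"x": 0, "y": 0, "z": 1.5, "turn": 0, "jaw": 5.4},
    {"x": 0, "y": 0, "z": 3, "turn": 6, "jaw": 5.4},
    {"x": 0, "y": 0, "z": 3, "turn": 6, "jaw": 6.4},
    {"x": 0, "y": 1, "z": 1, "turn": 6, "jaw": 8.5},
    {"x": 0, "y": 1, "z": 0, "turn": 6, "jaw": 8.5},
    {"x": 0, "y": 0, "z": 0, "turn": 4, "jaw": 8.5}
  ]
}}

```text
t: 30.68
tool_pos: [0.5359, 0.1618, 0.213]
tool_rot: [-1.568, -0.044, 0.032]
contact_force: [-0.6, -0.5, -1.1]
opening: 0.0849
```

Emit:
{"fn": "play_rows", "kwargs": {
  "moves": [
    {"x": 0, "y": 0, "z": 0, "turn": 0, "jaw": 8.5},
    {"x": 0, "y": 0, "z": 0, "turn": 0, "jaw": 8.5}
  ]
}}

```text
t: 30.85
tool_pos: [0.5347, 0.1602, 0.2102]
tool_rot: [-1.57, -0.034, 0.03]
contact_force: [-1.2, 0.9, -0.7]
opening: 0.0851
```

```bash
python3 -c "
from c import *
import pickle
d=crop('d9',(120,330,190,450),sc=3); pickle.dump(d,open('d9.pkl','wb'))"
```

```text
t 30.9 pos [0.5345 0.16   0.2097] yaw z 92.3 F [0.3 0.4 0.7] op 0.0847 q [ 0.16 -0.09  1.79  0.    1.44 -1.45]
```

View pics/d9c.png

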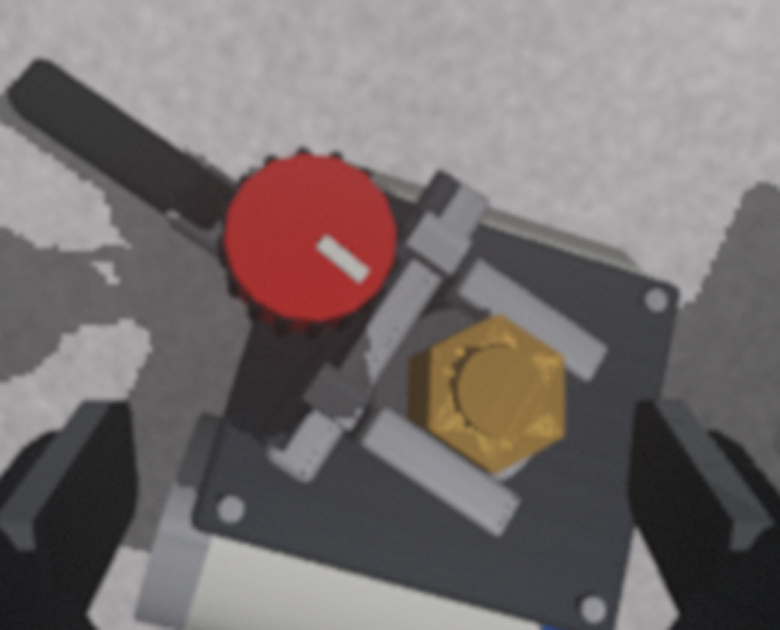

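Run:
```python
from meas import *
m=M("d9.pkl")
print("jaws",m.ang((588,380),(460,295),-.01),m.ang((520,497),(388,407),-.01),m.ang((500,535),(363,438),-.01), m.ang((606,350),(480,260),-.01))
V=[(499,313),(566,352),(566,435),(496,473),(430,435),(430,355)]
print("hex",[m.ang(V[i],V[(i+1)%6],0)%60 for i in range(6)])
print("mark",m.ang((319,241),(366,276),.0275),"wheel",m.wheel((310,237)))
print("gap",m.gap((588,380),(460,295),((588,380),(460,295),(520,497),(388,407))))
```

```text
jaws 17.5 18.3 19.3 19.5
hex [np.float64(14.0), np.float64(17.5), np.float64(18.5), np.float64(14.0), np.float64(15.599999999999994), np.float64(13.800000000000011)]
mark -159.3 wheel [0.5288 0.1398 0.1324]
gap [np.float64(20.0), np.float64(20.0), np.float64(-20.8), np.float64(-20.1)]
```

Emit:
{"fn": "play_rows", "kwargs": {
  "moves": [
    {"x": 0, "y": -3.9, "z": 3, "turn": 0, "jaw": 8.5},
    {"x": 0, "y": -3.9, "z": 3, "turn": 0, "jaw": 4},
    {"x": 0, "y": -3.9, "z": 2, "turn": 0, "jaw": 0},
    {"x": 0, "y": -3.9, "z": 0, "turn": 0, "jaw": 0},
    {"x": 0, "y": -3.9, "z": 0, "turn": 0, "jaw": 0},
    {"x": 0, "y": -3.9, "z": 0, "turn": 0, "jaw": 0},
    {"x": 0, "y": -3.9, "z": 0, "turn": 0, "jaw": 0},
    {"x": 0, "y": -3.9, "z": 0, "turn": 0, "jaw": 0}
  ]
}}

```text
t: 31.57
tool_pos: [0.5337, -0.1405, 0.2789]
tool_rot: [-1.571, -0.033, 0.031]
contact_force: [1.0, -0.0, 1.3]
opening: 0.0005
```

Emit:
{"fn": "play_rows", "kwargs": {
  "moves": [
    {"x": 0, "y": -3, "z": 0, "turn": 0, "jaw": 0},
    {"x": 0, "y": 0, "z": 0, "turn": 0, "jaw": 0},
    {"x": 0, "y": 0, "z": 0, "turn": 0, "jaw": 0}
  ]
}}

```text
t: 31.82
tool_pos: [0.5338, -0.1699, 0.2784]
tool_rot: [-1.57, -0.03, 0.03]
contact_force: [-0.4, 0.4, -0.8]
opening: 0.0001
```

```bash
python3 -c "
from c import *
import pickle
d=crop('e1',(0,400,0,640),sc=1.2); pickle.dump(d,open('e1.pkl','wb'))
for q in ('lever_ball','blue_end'): print(q,[(np.round(r['point'],1).tolist(),round(r['score'],2)) for r in pinpoint('wrist',q)][:4])
d=crop('e1t',(110,260,230,430),cam='top',sc=4);pickle.dump(d,open('e1t.pkl','wb'))
d=crop('e1s',(120,220,230,330),cam='scene',sc=6)"
```

```text
t 31.8667 pos [ 0.5339 -0.1687  0.2784] yaw z 92.3 F [ 0.1 -0.7  0.2] op -0.0001 q [-0.44 -0.13  1.71  0.    1.56 -2.05]
lever_ball [([306.5, 238.8], 0.81), ([410.3, 347.5], 0.61)]
blue_end [([421.4, 282.1], 0.72), ([345.6, 190.7], 0.62), ([417.5, 125.8], 0.22)]
t 32.0167 pos [ 0.5341 -0.1673  0.2786] yaw z 92.5 F [0.1 0.4 0.4] op -0.0003 q [-0.44 -0.13  1.71  0.    1.56 -2.05]
t 32.0667 pos [ 0.5342 -0.1672  0.2787] yaw z 92.5 F [-0.3  0.4 -0.6] op -0.0001 q [-0.44 -0.13  1.71  0.    1.56 -2.05]
```

View pics/e1c.png

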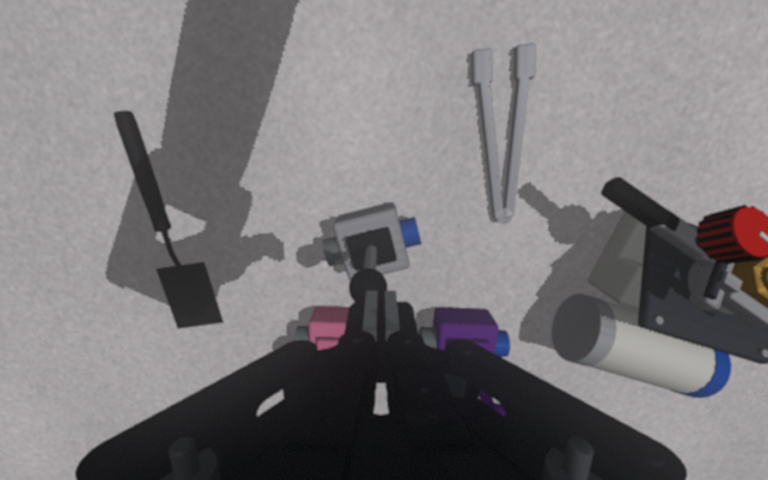

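View pics/e1tc.png

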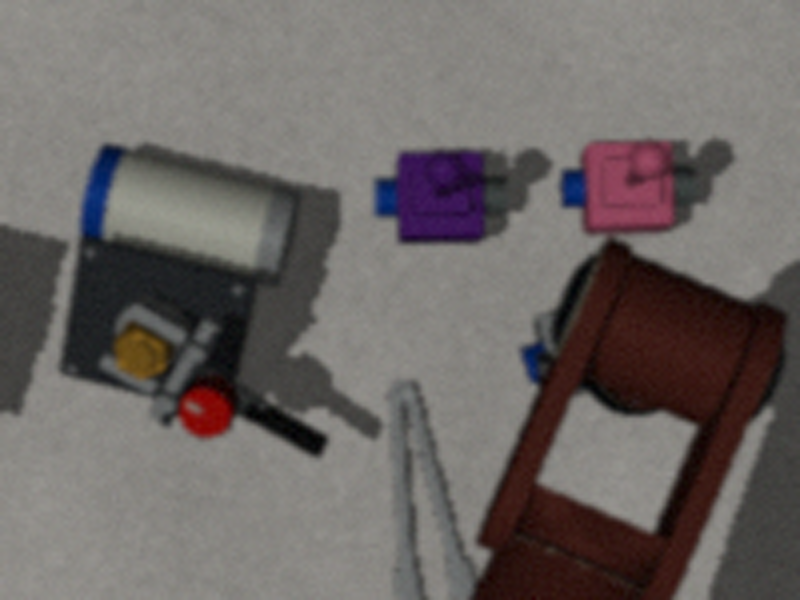

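```bash
python3 - <<'E'
from h import *
import pickle
d=pickle.load(open("e1.pkl","rb")); s,t=pickle.load(open("st.pkl","rb"))
B=onz(d,(306.6,238.6),.162); print("ball",B.round(4))
b1=onz(d,(349,192.5),.028); b2=onz(d,(345.6,190.7),.028); g=onz(d,(272,211),.028); print("blue",b1.round(4),b2.round(4),"grey",g.round(4))
print("tri ball",tri([ray(d,(306.6,238.6)),ray(t,(381,193.2)),ray(s,(284.3,147))]))
c=[onz(d,(x/1.2,y/1.2),.062) for x,y in ((335,221),(398,203),(409,265),(345,279))]; print("block",np.mean(c,0).round(4)); 
for i in range(4): v=c[(i+1)%4]-c[i]; print(np.degrees(np.arctan2(v[1],v[0])).round(1),np.linalg.norm(v).round(4))
v=b1-g;print("yaw",np.degrees(np.arctan2(v[1],v[0])))
E
python3 -c "
import pickle,cv2
d=pickle.load(open('e1.pkl','rb'));a=d['img'][150:270,240:370,::-1];cv2.imwrite('pics/e1z.png',cv2.resize(a,(650,600),interpolation=cv2.INTER_CUBIC))"
```

```text
ball [ 0.5758 -0.1786  0.162 ]
blue [ 0.5615 -0.1229  0.028 ] [ 0.559  -0.1279  0.028 ] grey [ 0.5936 -0.2335  0.028 ]
tri ball (array([ 0.57386511, -0.17779755,  0.16001688]), [np.float64(0.002727241763592719), np.float64(0.0036958356748993215), np.float64(0.0013912154100148694)])
block [ 0.5682 -0.1782  0.062 ]
108.3 0.0707
13.0 0.0716
-74.6 0.0745
-170.5 0.0683
yaw 106.21319978209719
```

View pics/e1z.png

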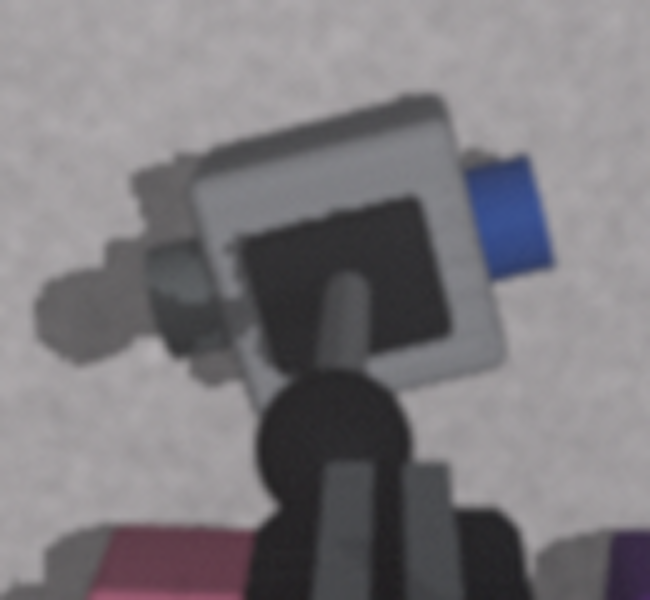

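Emit:
{"fn": "play_rows", "kwargs": {
  "moves": [
    {"x": 1.9, "y": -2.2, "z": 0, "turn": 7, "jaw": 0},
    {"x": 1.8, "y": -2.1, "z": 0, "turn": 6.7, "jaw": 0},
    {"x": 1.8, "y": -2.1, "z": 0, "turn": 0, "jaw": 0},
    {"x": 0, "y": 0, "z": -3.6, "turn": 0, "jaw": 0},
    {"x": 0, "y": 0, "z": -3.6, "turn": 0, "jaw": 0},
    {"x": 0, "y": 0, "z": -3.6, "turn": 0, "jaw": 0},
    {"x": 0, "y": 0, "z": -3.6, "turn": 0, "jaw": 0},
    {"x": 0, "y": 0, "z": 0, "turn": 0, "jaw": 0}
  ]
}}

```text
t: 32.73
tool_pos: [0.5842, -0.2286, 0.1251]
tool_rot: [-1.55, -0.212, 0.231]
contact_force: [-2.3, 0.5, -1.5]
opening: 0.0002
```

Emit:
{"fn": "play_rows", "kwargs": {
  "moves": [
    {"x": 0, "y": 0, "z": 0, "turn": 0, "jaw": 0},
    {"x": 0, "y": 0, "z": 0, "turn": 0, "jaw": 0}
  ]
}}

```text
t: 32.9
tool_pos: [0.5903, -0.2324, 0.137]
tool_rot: [-1.561, -0.224, 0.22]
contact_force: [0.5, -0.4, 1.3]
opening: 0.0002
```

```bash
python3 -c "
from c import *
d=crop('e2',(0,400,0,640),sc=1.2)
d=crop('e2s',(110,220,220,340),cam='scene',sc=5.4)"
```

```text
t 32.95 pos [ 0.591  -0.2329  0.1383] yaw z 106.2 F [ 0.3 -0.5  1.3] op 0.0 q [-0.49  0.14  1.67  0.    1.32 -2.35]
t 33.0 pos [ 0.5911 -0.2331  0.1387] yaw z 106.1 F [-0.   0.5  0.4] op -0.0001 q [-0.49  0.14  1.67  0.    1.32 -2.35]
```

View pics/e2c.png

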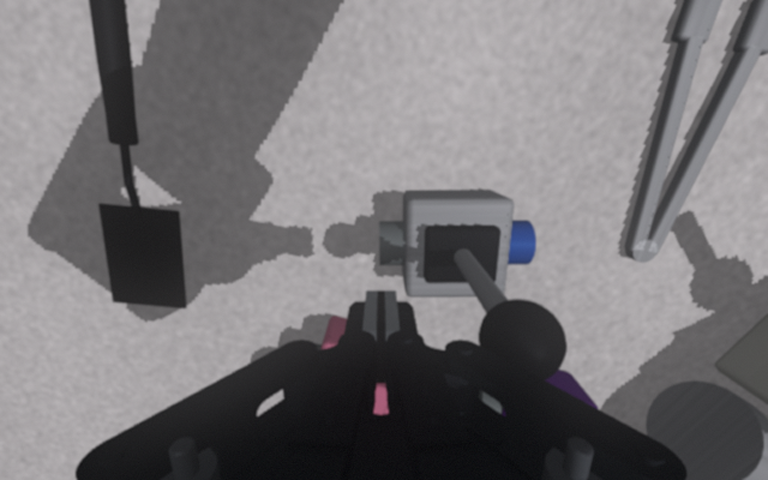

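View pics/e2sc.png

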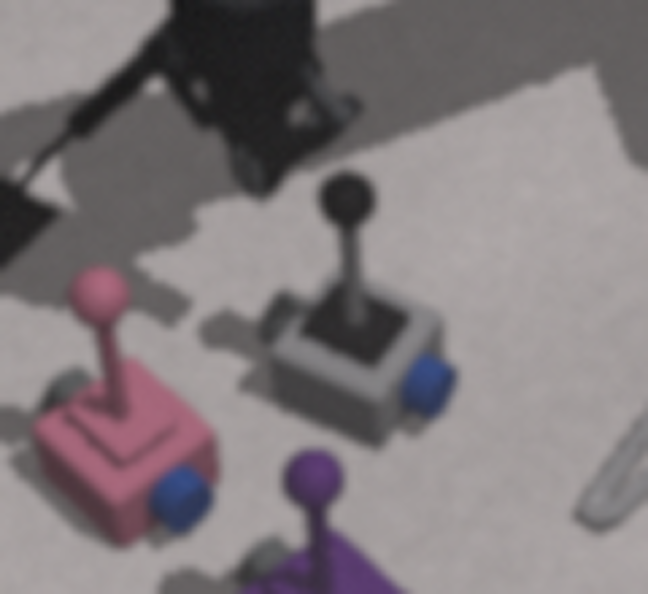

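Emit:
{"fn": "play_rows", "kwargs": {
  "moves": [
    {"x": -0.28, "y": 0.96, "z": 0, "turn": 0, "jaw": 0},
    {"x": -0.28, "y": 0.96, "z": 0, "turn": 0, "jaw": 0},
    {"x": -0.28, "y": 0.96, "z": 0, "turn": 0, "jaw": 0},
    {"x": -0.28, "y": 0.96, "z": 0, "turn": 0, "jaw": 0},
    {"x": 0, "y": 0, "z": 0, "turn": 0, "jaw": 0}
  ]
}}

```text
t: 33.42
tool_pos: [0.5774, -0.192, 0.1349]
tool_rot: [-1.559, -0.222, 0.222]
contact_force: [-0.1, -0.3, 0.7]
opening: -0.0003
```

```bash
python3 -c "
from c import *
d=crop('e3',(0,400,0,640),sc=1.2)"
```

```text
t 33.4667 pos [ 0.5777 -0.1929  0.1349] yaw z 106.2 F [ 0.4 -0.4  0.5] op -0.0004 q [-0.44  0.09  1.74 -0.    1.31 -2.3 ]
```

View pics/e3c.png

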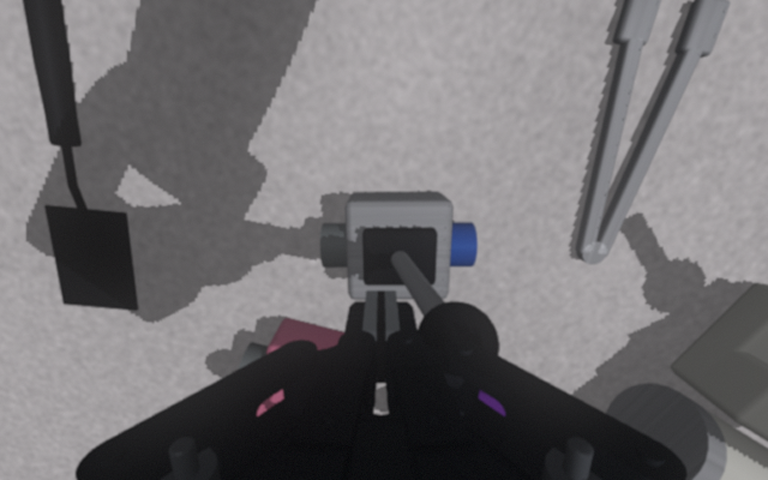

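Emit:
{"fn": "play_rows", "kwargs": {
  "moves": [
    {"x": -0.28, "y": 0.96, "z": 0, "turn": 0, "jaw": 0},
    {"x": -0.28, "y": 0.96, "z": 0, "turn": 0, "jaw": 0},
    {"x": 0, "y": 0, "z": 0, "turn": 0, "jaw": 0}
  ]
}}

```text
t: 33.72
tool_pos: [0.5715, -0.1734, 0.1341]
tool_rot: [-1.559, -0.221, 0.222]
contact_force: [-0.1, -2.1, 1.0]
opening: 0.0001
```

```bash
python3 -c "
from c import *
d=crop('e4',(0,400,0,640),sc=1.2)
d=crop('e4s',(110,220,220,340),cam='scene',sc=5.4)"
```

```text
t 33.7667 pos [ 0.5718 -0.1741  0.1343] yaw z 106.2 F [-0.3 -1.7  0.4] op 0.0002 q [-0.42  0.07  1.76 -0.    1.31 -2.27]
t 33.8167 pos [ 0.572  -0.1746  0.1344] yaw z 106.2 F [-0.3 -1.3 -0. ] op -0.0002 q [-0.42  0.07  1.76 -0.    1.31 -2.27]
```

View pics/e4c.png

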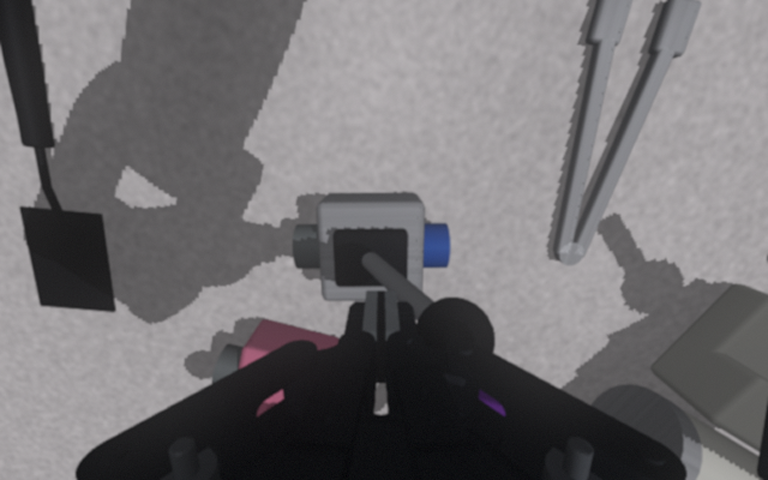

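View pics/e4sc.png

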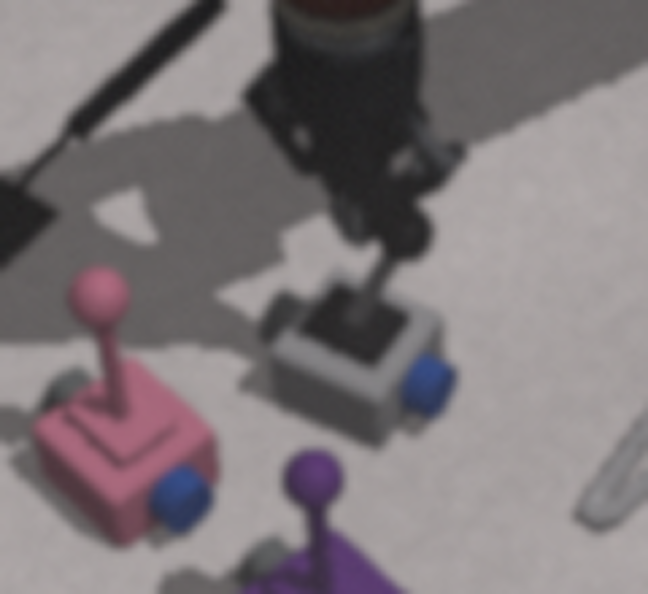

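Emit:
{"fn": "play_rows", "kwargs": {
  "moves": [
    {"x": -0.28, "y": 0.96, "z": 0, "turn": 0, "jaw": 0},
    {"x": -0.14, "y": 0.5, "z": 0, "turn": 0, "jaw": 0},
    {"x": 0, "y": 0, "z": 0, "turn": 0, "jaw": 0},
    {"x": 0, "y": 0, "z": 0, "turn": 0, "jaw": 0}
  ]
}}

```text
t: 34.15
tool_pos: [0.5678, -0.1603, 0.1344]
tool_rot: [-1.56, -0.221, 0.222]
contact_force: [0.6, -3.7, -2.2]
opening: 0.0001
```

```bash
python3 -c "
from c import *
import pickle
d=crop('e5s',(110,220,220,340),cam='scene',sc=5.4); pickle.dump(d,open('e5s.pkl','wb'))
B=np.array([.574,-.178,.162]);g=np.array([-.276,.961,0])
for th in (0,.3,.4,.5,.6): p=proj(d,B-[0,0,.1]+.1*(np.sin(th)*g+np.cos(th)*np.array([0,0,1]))); print(th,((p-(220,110))*5.4).round())"
```

```text
t 34.2 pos [ 0.5678 -0.1604  0.1344] yaw z 106.1 F [ 0.4 -3.5 -1.8] op -0.0 q [-0.4   0.05  1.78 -0.    1.31 -2.25]
0 [348. 195.]
0.3 [396. 222.]
0.4 [411. 233.]
0.5 [426. 245.]
0.6 [440. 258.]
```

View pics/e5sc.png

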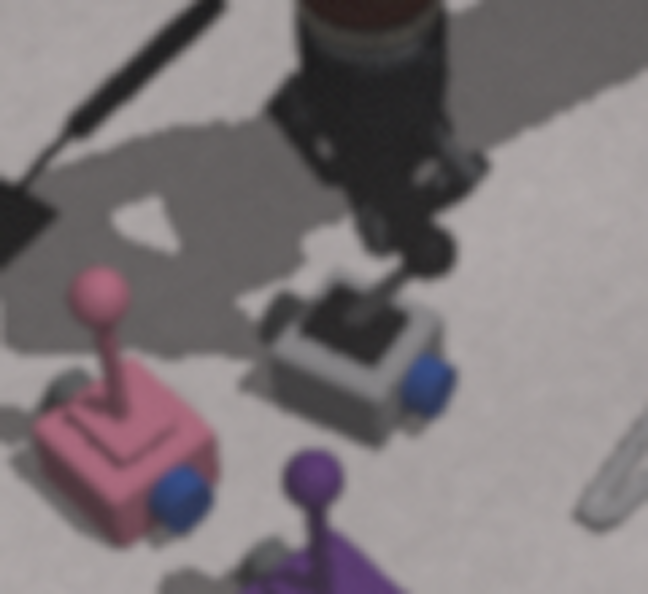

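Lever reads ~0.5 rad. Hold for two seconds.

Emit:
{"fn": "play_rows", "kwargs": {
  "moves": [
    {"x": 0, "y": 0, "z": 0, "turn": 0, "jaw": 0},
    {"x": 0, "y": 0, "z": 0, "turn": 0, "jaw": 0},
    {"x": 0, "y": 0, "z": 0, "turn": 0, "jaw": 0},
    {"x": 0, "y": 0, "z": 0, "turn": 0, "jaw": 0},
    {"x": 0, "y": 0, "z": 0, "turn": 0, "jaw": 0},
    {"x": 0, "y": 0, "z": 0, "turn": 0, "jaw": 0},
    {"x": 0, "y": 0, "z": 0, "turn": 0, "jaw": 0},
    {"x": 0, "y": 0, "z": 0, "turn": 0, "jaw": 0}
  ]
}}

```text
t: 34.87
tool_pos: [0.5679, -0.1603, 0.1344]
tool_rot: [-1.56, -0.22, 0.221]
contact_force: [-0.6, -3.3, -2.2]
opening: -0.0001
```

Emit:
{"fn": "play_rows", "kwargs": {
  "moves": [
    {"x": 0, "y": 0, "z": 0, "turn": 0, "jaw": 0},
    {"x": 0, "y": 0, "z": 0, "turn": 0, "jaw": 0},
    {"x": 0, "y": 0, "z": 0, "turn": 0, "jaw": 0},
    {"x": 0, "y": 0, "z": 0, "turn": 0, "jaw": 0},
    {"x": 0, "y": 0, "z": 0, "turn": 0, "jaw": 0},
    {"x": 0, "y": 0, "z": 0, "turn": 0, "jaw": 0},
    {"x": 0, "y": 0, "z": 0, "turn": 0, "jaw": 0},
    {"x": 0, "y": 0, "z": 0, "turn": 0, "jaw": 0}
  ]
}}

```text
t: 35.53
tool_pos: [0.568, -0.1602, 0.1345]
tool_rot: [-1.56, -0.221, 0.221]
contact_force: [-1.0, -4.7, -3.0]
opening: -0.0003
```

Emit:
{"fn": "play_rows", "kwargs": {
  "moves": [
    {"x": 0, "y": 0, "z": 0, "turn": 0, "jaw": 0},
    {"x": 0, "y": 0, "z": 0, "turn": 0, "jaw": 0},
    {"x": 0, "y": 0, "z": 0, "turn": 0, "jaw": 0},
    {"x": 0, "y": 0, "z": 0, "turn": 0, "jaw": 0},
    {"x": 0, "y": 0, "z": 0, "turn": 0, "jaw": 0},
    {"x": 0, "y": 0, "z": 0, "turn": 0, "jaw": 0},
    {"x": 0, "y": 0, "z": 0, "turn": 0, "jaw": 0},
    {"x": 0, "y": 0, "z": 0, "turn": 0, "jaw": 0}
  ]
}}

```text
t: 36.2
tool_pos: [0.5681, -0.1602, 0.1346]
tool_rot: [-1.56, -0.221, 0.221]
contact_force: [-0.9, -4.0, -2.4]
opening: 0.0
```

Emit:
{"fn": "play_rows", "kwargs": {
  "moves": [
    {"x": 0.28, "y": -0.96, "z": 0, "turn": 0, "jaw": 0},
    {"x": 0.28, "y": -0.96, "z": 0, "turn": 0, "jaw": 0},
    {"x": 0.28, "y": -0.96, "z": 0, "turn": 0, "jaw": 0},
    {"x": 0.28, "y": -0.96, "z": 0, "turn": 0, "jaw": 0},
    {"x": 0.28, "y": -0.96, "z": 0, "turn": 0, "jaw": 0},
    {"x": 0.28, "y": -0.96, "z": 0, "turn": 0, "jaw": 0},
    {"x": 0.28, "y": -0.96, "z": 0, "turn": 0, "jaw": 0},
    {"x": 0.28, "y": -0.96, "z": 0, "turn": 0, "jaw": 0}
  ]
}}

```text
t: 36.87
tool_pos: [0.5905, -0.238, 0.1342]
tool_rot: [-1.559, -0.22, 0.221]
contact_force: [-0.5, -0.3, -0.4]
opening: 0.0001
```

Emit:
{"fn": "play_rows", "kwargs": {
  "moves": [
    {"x": 0.3, "y": -1.2, "z": 0, "turn": 0, "jaw": 0},
    {"x": 0, "y": 0, "z": 3, "turn": 0, "jaw": 0},
    {"x": 0, "y": 0, "z": 4, "turn": 0, "jaw": 0},
    {"x": 0, "y": 0, "z": 4, "turn": 0, "jaw": 0},
    {"x": 0, "y": -2, "z": 0, "turn": 0, "jaw": 0},
    {"x": 0, "y": 0, "z": 0, "turn": 0, "jaw": 0}
  ]
}}

```text
t: 37.37
tool_pos: [0.5951, -0.2728, 0.2497]
tool_rot: [-1.566, -0.225, 0.215]
contact_force: [-0.6, 0.3, -0.5]
opening: 0.0003
```

```bash
python3 -c "
from c import *
import pickle
d=crop('f1s',(110,260,220,420),cam='scene',sc=3.9)
d=crop('f1t',(110,260,230,430),cam='top',sc=4)"
```

```text
t 37.4167 pos [ 0.5941 -0.2709  0.2467] yaw z 106.0 F [ 0.7  0.4 -0.2] op 0.0003 q [-0.54  0.11  1.53 -0.    1.5  -2.39]
t 37.4667 pos [ 0.5934 -0.2698  0.2446] yaw z 106.1 F [ 0.7 -0.2 -0.6] op -0.0002 q [-0.54  0.11  1.53  0.    1.5  -2.39]
```

View pics/f1sc.png

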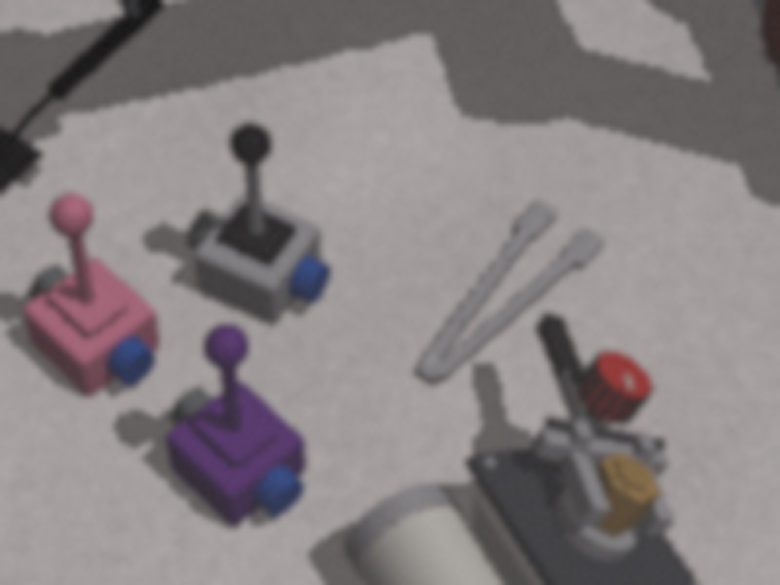

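View pics/f1tc.png

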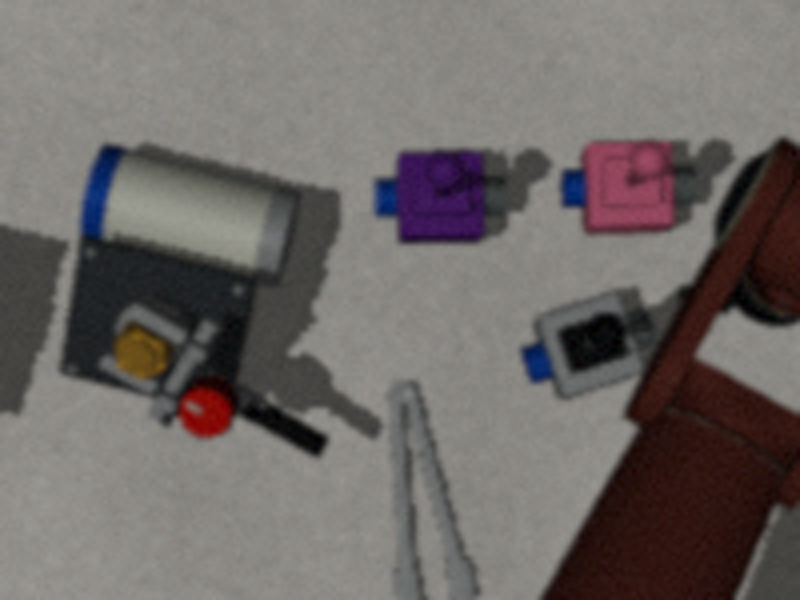

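```bash
python3 -c "
from station import finish_job
print(finish_job())"
```

```text
the job is handed in; nothing more can be done
None
```

I handed the job in at about 37 s with everything in its final place, but the run may already have failed while I tightened the cap.

**What I did:**
- **Closing the jaws:** I rolled the thumbwheel clockwise in several strokes. The jaws then measured about 0.5 to 1 mm play, with the cap not turned.
- **Tightening:** I pushed the handle clockwise until the cap was at its stop.
- **Flushing:** I pushed the lever to about 0.5 rad towards the blue end, held it for 2 s and let it spring back upright.

**What went wrong:** I pushed the handle about 19° past the cap's stop. The force did not rise at the stop, so I noticed only when I looked again. By then the jaws had been forced open, to about 0.55–0.65 rad on the wheel by its mark, and up to 0.8 by the jaw gap. The limit while the cap is turned is 0.5 rad, so that fail condition was probably triggered. I could not confirm it either way.

**How I mended it:** Before flushing, I swung the wrench back into line with the cap and closed the jaws again.

**Last checks:**

| Check | Reading |
|---|---|
| Cap turn (wrist picture, before flushing) | about 31°, or 0.55 rad |
| Jaw gap (wrist picture, before flushing) | about 40.5 mm, or about 0.05 rad on the wheel by its mark |
| Lever (last scene picture) | upright by eye |
| Tongs and containers | I touched neither; the tongs look unmoved in the last pictures, and I did not re-measure the containers |
| Spatula | not touched; only part of it shows in the last pictures |
| Robot | clear of everything |

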